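# Flatten ring blanks in the treadle press

## Task

Flatten the ring blanks that lie on the bench (two or three of them) in the small treadle press. Lift its bed by the side handle until the gravity pawl has dropped in over the top rung and let the bed down to rest there, lay all the blanks flat and apart from one another on the pulled-out shuttle plate, push the plate fully home under the platen, and press the pedal right down to its stop for about a second so that every blank is pressed. Then let the pedal come up, pull the plate out again and lay every blank in the felt-lined wooden tray, leaving the bed on its top rung and the loose felt wheel and rubber wheel where they are.

Things in the scene. Friction and masses are not known exactly. Their poses are not given: they have to be found in the camera images.
- bed_handle (a point): Middle of the side handle that lifts the press bed: a level black rubber bar 16 mm thick, 66 mm long along y, at the bed's right front corner; pinch it from above, fingers closing along x; free air below. Press axes: x away from the operator into the press, y left, z up (the press is turned up to 0.12 rad either way). Lifting takes about 10 N. The grey hood's side wall is some 70 mm to the right.
- bed (a joint): Height of the press bed in m above its seat on the lowest of four rungs of the ladder between the uprights. Rungs are 32 mm apart: seats at 0, 0.032, 0.064 and, top rung, 0.096; upper stop at 0.115. It slides straight up and down; let go, it sinks slowly until the pawl rests on a rung. It starts on the second rung from the bottom, the pawl bearing.
- pawl (a joint): Gravity pawl at the back of the bed, in rad: 0 when level (free or bearing on a rung), up to about 0.85 while a rung holds its tip down as the bed is raised past it. It falls back to 0 by its own weight only once the bed is about 11 mm above the seat on that rung; lowered before that, the bed goes back to the rung below. It blocks downward travel only.
- shuttle (a joint): How far the shuttle plate is pulled out of the press, in m: 0 fully home under the platen, 0.120 fully out towards the operator. It slides on the bed (and rises with it) with about 1.5 N of friction and starts at least 0.1 out.
- shuttle_plate (a point): Middle of the upper face of the shuttle plate, steel, 84 mm (x) by 134 mm (y), with a rim 3 mm wide and 2.5 mm high along its back and two sides. Axes as for bed_handle; it slides out along -x. When it is home the platen covers 30 mm to the front and back of this point and 63 mm to each side.
- shuttle_handle (a point): Middle of the shuttle plate's front handle: a round bar 11 mm thick, 60 mm long along y, 88 mm in front of the plate's middle and 5 mm below its upper face, with 40 mm of clear space between bar and plate; pinch it from above with the fingers closing along x.
- pedal_pad (a point): Middle of the top of the rubber pedal pad, 58 mm (x) by 46 mm (y), to the right of the shuttle; the pedal arm runs from its pivot 107 mm behind the pad, on the press's right side. Press it down from above with closed fingers: the pad goes down 27 mm, needing about 4 N at first and 12 to 16 N at the stop.
- pedal (a joint): Pedal angle in rad: 0 up, 0.25 down at its stop; it springs back up when let go. It pulls the platen down 20 mm at the stop; with the bed on its top rung the sprung pad then bears on 8 mm thick blanks, on lower rungs it does not reach them.
- press_pad: The sprung steel pressure pad under the press platen, 60 x 126 x 10 mm (x, y, z), origin in the middle of its lower face. With the pedal up that face is 183 mm above the bench, 24 mm above the shuttle plate when the bed is on the top rung.
- blank_1_mid (a point): Centre of the first ring blank: a flat turned ring of pale metal with a shallow dish, 36 mm across, 8 mm thick, a small lug at each side (41 mm over the lugs; they do not hinder a grasp); this point is 4 mm above its underside. It lies on the bench. It may be absent.
- blank_2_mid (a point): Centre of the second ring blank: the same shape in brass colour, 30 mm across (35 mm over the lugs), 8 mm thick; may be absent.
- blank_3_mid (a point): Centre of the third ring blank, the same as the first; may be absent.
- blank_1: The first ring blank, origin in the middle of its underside.
- blank_2: The second ring blank, origin in the middle of its underside.
- blank_3: The third ring blank, origin in the middle of its underside.
- felt_wheel: Bystander: a grey felt polishing wheel, 52 mm across and 14 mm thick, lying loose near the grey hood.
- rubber_wheel: Bystander: a dark rubber polishing wheel, 44 mm across and 10 mm thick, lying loose near the grey hood.
- work_tray: Low open wooden tray with a grey felt floor, loose on the bench, 0.3 kg; outside 104 mm (its own x) by 120 mm (its own y), walls 5 mm thick and 24 mm high, inside 94 by 110 mm, felt 6.5 mm above the bench. Origin in the middle of its underside; its x axis points roughly away from the robot. The hood's front edge overhangs at x = 0.53 m.

How it is judged:
On the way, in this order (a step that is already met when the one before it is completed fails the run):
1. the bed rests on the top rung with its pawl level (value of joint bed between 0.0935 and 0.098 m and value of joint pawl below 0.1 rad and contact force between the fingers and bed below 0.3 N), for 0.3 s.
2. with the bed on the top rung, the plate home and the pedal at its stop, every blank is pressed (value of joint bed between 0.0935 and 0.098 m and value of joint shuttle below 0.006 m and value of joint pedal above 0.235 rad and contact force between press_pad and blank_1 above 0.4 N and contact force between press_pad and blank_2 above 0.4 N and contact force between press_pad and blank_3 above 0.4 N), for 0.4 s.
At the end, for the whole second after the job is handed in: Every blank lies at rest in the felt-lined tray, which stands level on the bench; the bed rests on the top rung (joint 0.0935 to 0.098) with the pawl level (below 0.1 rad) and the pedal is up (below 0.03 rad) (x of blank_1_mid in the frame of work_tray between -0.047 and 0.047 m and y of blank_1_mid in the frame of work_tray between -0.055 and 0.055 m and z of each of blank_1_mid, blank_2_mid, blank_3_mid in the frame of work_tray below 0.03 m and x of blank_2_mid in the frame of work_tray between -0.047 and 0.047 m and y of blank_2_mid in the frame of work_tray between -0.055 and 0.055 m and x of blank_3_mid in the frame of work_tray between -0.047 and 0.047 m and y of blank_3_mid in the frame of work_tray between -0.055 and 0.055 m and linear speed of each of blank_1, blank_2, blank_3 below 0.02 m/s and height (world z) of work_tray below 0.01 m and angle between work_tray's own z axis and vertical below 0.1 rad and value of joint bed between 0.0935 and 0.098 m and value of joint pawl below 0.1 rad and value of joint pedal below 0.03 rad); the robot touches nothing.
It fails at once if the felt wheel or the rubber wheel is pushed more than 30 mm from its place (distance of any of felt_wheel, rubber_wheel from where it was at the start of the episode above 0.03 m).
Of blank_1, blank_2, blank_3 only 2 to 3 are there at a start; the rules pass over those that are not, and their reading is None.
At some moment in a run one of work_tray may be knocked a few centimetres aside while the robot is not near it.
Once in a run the grip may slacken for a moment while it holds something.
It also fails if it takes over 210 s, if anything falls off the work surface, if the arm or the gripper's body presses on something with over 40 N, if the wrist force passes 120 N, or if a joint passes its speed limit or range.

## Robot

A 7-joint arm with a two-finger parallel gripper is mounted at the origin on a cart in front of the work surface, level with it; the furniture and walls round the work are solid. World frame = base frame: x ahead of the robot, y to its left, z up, the work surface at z = 0. Lengths are in m, angles in rad, forces in N, time in s.
With the tool pointing down it reaches from about 0.35 to 0.9 m from the base axis. Payload 8.1 kg.
Tool frame: the origin (TCP) lies on the centre line of the jaws, within the pads' length; the fingertips stand 14 mm ahead of it and the grasp point (between the pads) lies 5 mm behind it (robot.tips_ahead is the distance from the TCP to the fingertips, in m); z points along the fingers, y is the line along which they close (so a half turn about z gives the same grasp; the last joint's range is limited). The gripper opens to 85 mm and grips with 20 to 120 N. Pads are 22 mm wide; open, the fingers measure 114 mm over their backs; the gripper's body (76 mm by 85 mm) begins 54 mm behind the grasp point. The pads swing forward as they close: fully open they stand 13 mm farther back than shut.
Start: joints at [1.057, 0.434, 0.025, 1.573, -0.012, 1.134, -0.075], TCP at [0.25, -0.573, 0.245] pointing down, gripper open.
Joint ranges: [-2.62, 2.62], [-0.44, 2.09], [-1.27, 1.32], [0.08, 2.57], [-1.32, 4.46], [0.12, 2], [-2.74, 2.74]. Speed limits (rad/s): [2.22, 2.22, 3.01, 3.01, 3.14, 3.14, 3.14].

## Interface

Orientations are given as [roll, pitch, yaw] about the fixed x, y, z axes, in that order (R = Rz(yaw) Ry(pitch) Rx(roll)).
In Python, from bench import robot gives the robot as it stands. The module is installed in compiled form; this text tells all that it offers.
- The arm moves only by the tool move_arm, never from a script. Its argument "plan" is a list of rows, each an object with "travel": the shift along the tool's x, y, z in mm, a list of three; "rot": the turn, a rotation vector about the tool's x, y, z in degrees, a list of three; "fingers": the opening in per cent of the stroke, from 0 (shut) to 100 (fully open). In form: [{"travel": [x, y, z], "rot": [wx, wy, wz], "fingers": fingers}, ...]. A call has 1 to 10 rows; each row shifts and turns the commanded pose from where the row before left it, along the tool's axes as they then stand; what a row does not reach is not made up. A row lasts 1/10 s, in which the tool goes at most 50 mm and 8.59 degrees, less where a joint would pass 70% of its speed; a pose out of reach is approached as far as the arm can. A call with a gripper value outside its range is refused whole. The fingers move at their own pace and stop on an object; "squeeze" is the grip in N (left out, the last holds). Time passes only in rows, so rows that do not move let the fingers close. It gives the time, the measured TCP pose, the force, the opening and the grip force at its end, in the units of the state.
- robot.get_state(): the state, without advancing time (a new reading comes with each control period).
- robot.grab_frame(name): name is "scene" or "top"; returns the picture (480x640x3 uint8, red, green, blue); there is no depth.
- robot.camera_info(name): a dict with "fx", "fy", "cx", "cy" (pixels), "R" (3x3) and "t" (3): a world point X has camera coordinates R X + t. Camera axes: x right, y down, z forward; pixel columns grow to the right and rows downward; lengths in m; the calibration is good to about 2 mm. A picture is of the moment at which its call begins. camera_info takes no time and is no camera call.
- robot.hand_in(): hands the job in; it is judged then, once.
Trained networks look in the newest picture that a camera, given by its name, has taken for a name from the list of things; names that differ only in an ending like _2 or _b are one class to them, and where a whole thing is asked for, a point or a joint stands for the part that bears it (a point fixed in the world has none). Each returns a list of dicts, best first, with "score" (0 to 1); they miss things now and then, are a little off and sometimes report something else, mostly with a low value. They report only what shows in the picture. A call takes as long as a camera call.
- robot.silhouettes(camera, label): "pixels" (480x640 bool, what is visible of it) and "rect" ([left, top, right, bottom] in pixels, round what is visible of it).
The state is a dict: "t": time; "joints": joint angles; "joint_vel": joint speeds; "joint_efforts": joint torques, N m; "tool_pos": TCP position; "ee_rot": TCP orientation; "ft_force": force on the tool from outside, world axes, zero at the start; "ft_torque": the same for the moment, N m; "gripper_width": finger opening in m; "grip_force": force on a finger pad.
Only numpy, scipy, OpenCV 4.12 (cv2) and the standard library are available. Lean on these libraries where they do the work, as an engineer would, in place of code of your own. Each camera call takes 0.05 s, during which the arm holds its last target. There are 200 camera calls.

## Working session

There is one attempt and no reset: what is moved stays moved. The work goes in short steps, Python scripts to look and compute and a tool call to move; the robot and the scene stay as the last step left them, time stands still between calls to the robot, and variables do not carry over. Pictures are saved under pics/ and viewed, at most 18 in all, crops included, and the job is handed in when it is done.

Besides the shell and the picture viewer there is one more tool, called after "Call:" as name(argument=value, ...) on one line, values as JSON. move_arm: Moves the arm, as the interface text tells. Its arguments: {"type":"object","properties":{"plan":{"type":"array"},"squeeze":{"type":"number"}},"required":["plan"]}

```bash
mkdir -p pics; cat > h.py <<'E'
import numpy as np, cv2
from bench import robot
def save(cam,fn,crop=None,scale=1):
    im=robot.grab_frame(cam)
    if crop: im=im[crop[1]:crop[3],crop[0]:crop[2]]
    if scale!=1: im=cv2.resize(im,None,fx=scale,fy=scale,interpolation=cv2.INTER_CUBIC)
    cv2.imwrite('pics/'+fn,im[:,:,::-1])
def ray(cam,u,v,z):
    c=robot.camera_info(cam);R=np.array(c['R']);t=np.array(c['t'])
    C=-R.T@t; d=R.T@np.array([(u-c['cx'])/c['fx'],(v-c['cy'])/c['fy'],1])
    return C+d*(z-C[2])/d[2]
def proj(cam,X):
    c=robot.camera_info(cam);p=np.array(c['R'])@np.array(X)+np.array(c['t'])
    return c['fx']*p[0]/p[2]+c['cx'],c['fy']*p[1]/p[2]+c['cy']
def det(cam,label,z=None,n=3,ms=0.2):
    out=[]
    for d in robot.silhouettes(cam,label)[:n]:
        if d['score']<ms: continue
        m=d['pixels']; ys,xs=np.nonzero(m)
        r=cv2.minAreaRect(np.c_[xs,ys].astype(np.float32))
        s=f"{cam} {label} {d['score']:.2f} rect{np.round(d['rect'])} cen {xs.mean():.1f},{ys.mean():.1f} n{len(xs)} mar {np.round(r[0],1)} {np.round(r[1],1)} {r[2]:.0f}"
        if z is not None: s+=f" -> {np.round(ray(cam,xs.mean(),ys.mean(),z),4)}"
        print(s); out.append(d)
    return out
E
python3 - <<'E'
from h import *
np.set_printoptions(suppress=True)
save('scene','s0.png');save('top','t0.png')
for c in('scene','top'):
    i=robot.camera_info(c);R=np.array(i['R']);print(c,np.round(-R.T@np.array(i['t']),3),np.round(R,2).tolist(),i['fx'])
s=robot.get_state();print(s)
for l,z in(('blank_1',.004),('blank_2',.004),('work_tray',.024),('bed_handle',None),('shuttle_handle',None),('shuttle_plate',None),('pedal_pad',None),('felt_wheel',.014),('rubber_wheel',.01)):
    for c in('top','scene'): det(c,l,z)
E
```

```text
scene [-0.052 -0.508  0.602] [[0.68, -0.73, -0.02], [-0.38, -0.33, -0.87], [0.63, 0.6, -0.5]] 521.5048314042255
top [0.394 0.055 0.958] [[0.02, -1.0, 0.02], [-0.99, -0.02, -0.17], [0.17, -0.02, -0.99]] 487.3250845498058
{'t': 0.1, 'joints': array([ 1.05737608,  0.43515502,  0.0249868 ,  1.57400639, -0.01161761,
        1.13399805, -0.07511125]), 'joint_vel': array([-0.00080635, -0.00184031, -0.00008982, -0.00365725,  0.00043562,
       -0.00122453, -0.00045343]), 'joint_efforts': array([  0.00312346, -67.17624664,   1.02816179, -31.69026732,
         0.01579174,   0.00719113,   0.00006096]), 'tool_pos': array([ 0.24937939, -0.5726196 ,  0.24460341]), 'ee_rot': array([-3.14017612,  0.00011914,  0.41072022]), 'ft_force': array([-0.795551  , -1.19160003,  0.39066154]), 'ft_torque': array([0.04977966, 0.00732237, 0.00582862]), 'grip_force': 0.0, 'gripper_width': 0.08575143343837774}
top blank_1 0.80 rect[346. 283. 364. 307.] cen 356.9,295.2 n292 mar [356.9 295.3] [18.3 18.3] 63 -> [ 0.4458 -0.0557  0.004 ]
top blank_1 0.53 rect[295. 294. 310. 314.] cen 303.3,303.4 n216 mar [303.2 303.2] 
[... 3005 characters left out ...]
 mar [257.5 288. ] [76. 27.] 90 -> [0.4341 0.1352 0.014 ]
scene felt_wheel 0.91 rect[314. 300. 342. 319.] cen 327.6,310.0 n507 mar [328. 310.] [20. 28.] 90 -> [0.5115 0.0096 0.014 ]
scene felt_wheel 0.70 rect[159. 194. 302. 264.] cen 234.0,232.2 n4893 mar [229.1 229.1] [141.7  70.7] 1 -> [0.5845 0.371  0.014 ]
top rubber_wheel 0.87 rect[339. 244. 358. 265.] cen 348.9,254.5 n372 mar [349.  254.5] [21. 20.] 90 -> [ 0.5249 -0.0393  0.01  ]
top rubber_wheel 0.74 rect[320. 292. 337. 310.] cen 328.5,300.5 n269 mar [328.7 300.4] [17.4 17. ] 63 -> [ 0.4345 -0.0001  0.01  ]
scene rubber_wheel 0.78 rect[338. 315. 365. 330.] cen 352.9,322.3 n379 mar [353. 323.] [18. 24.] 90 -> [ 0.5189 -0.0446  0.01  ]
```

View pics/s0.png

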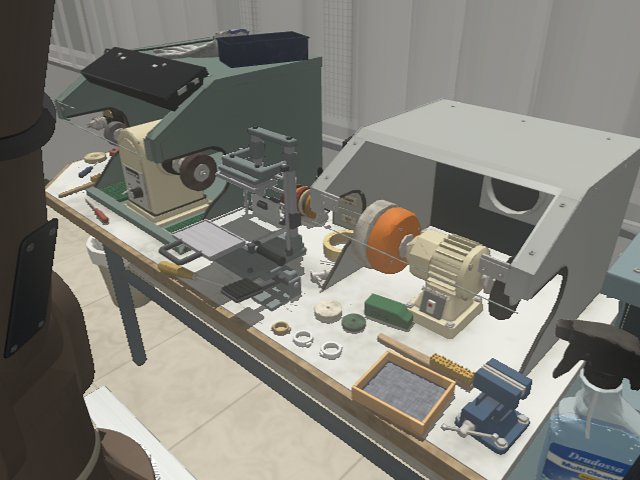

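View pics/t0.png

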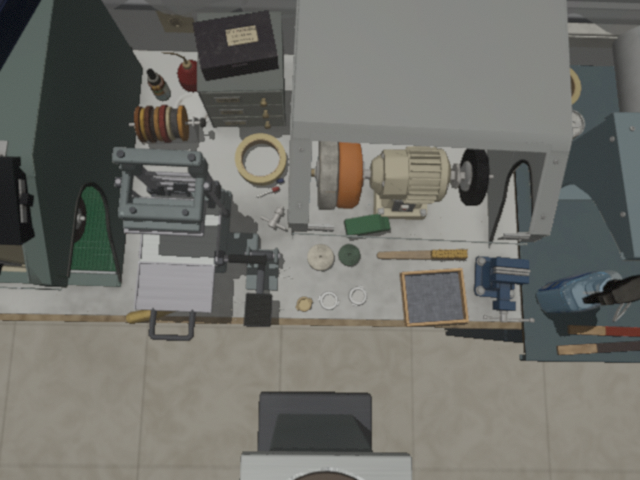

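The scene picture shows three blanks (brass at 281,328; pale at 303,338 and 331,350), the tray at (403,392) and the press at about (240,230). In the top picture the plate is at (175,287), the shuttle handle bar at (172,336) and the pedal pad at (258,309). I'll zoom in on the press next.

```bash
python3 - <<'E'
from h import *
save('scene','s1.png',(140,110,340,310),3)
save('top','t1.png',(100,140,300,350),2.8)
E
```

```text
(no output)
```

View pics/s1.png

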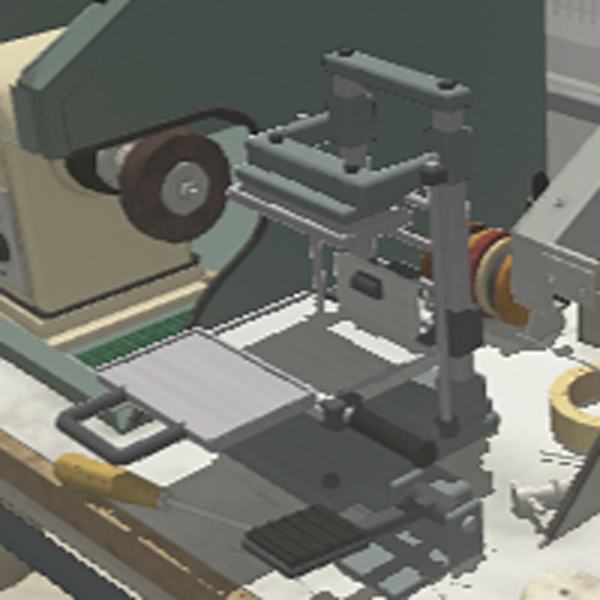

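View pics/t1.png

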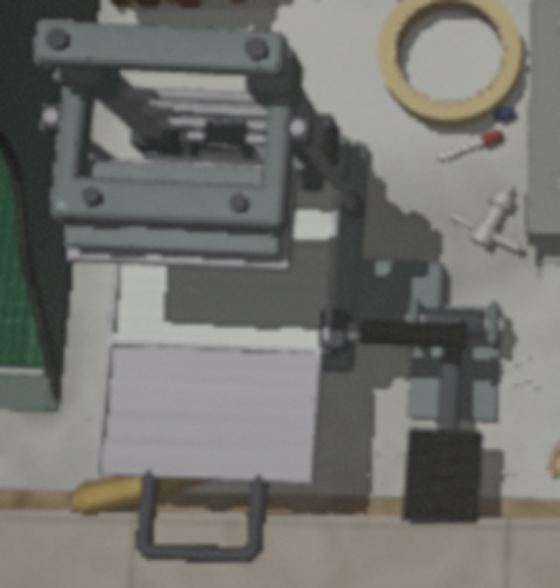

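```bash
cat >> h.py <<'E'
def tri(pt,ps):
    A=[];b=[]
    for cam,(u,v) in(('top',pt),('scene',ps)):
        c=robot.camera_info(cam);R=np.array(c['R']);t=np.array(c['t'])
        C=-R.T@t; d=R.T@np.array([(u-c['cx'])/c['fx'],(v-c['cy'])/c['fy'],1]);d/=np.linalg.norm(d)
        P=np.eye(3)-np.outer(d,d);A.append(P);b.append(P@C)
    X=np.linalg.lstsq(np.vstack(A),np.concatenate(b),rcond=None)[0]
    e=[np.linalg.norm(p@X-q) for p,q in zip(A,b)]
    return X,max(e)
E
python3 - <<'E'
from h import *
np.set_printoptions(suppress=True,precision=4)
T=lambda x,y:(100+x/2.8,140+y/2.8)
S=lambda x,y:(140+x/3,110+y/3)
for n,c in dict(BL=(112,345),BR=(322,347),FR=(312,480),FL=(101,474)).items(): print('plate',n,ray('top',*T(*c),.096))
for n,c in dict(hl=(150,550),hr=(252,553)).items(): print('sh',n,ray('top',*T(*c),.094))
for n,c in dict(a=(407,431),b=(482,431),c=(478,520),d=(404,518)).items(): print('pad',n,ray('top',*T(*c),.075))
print('pad tri',tri(T(443,475),S(307,535)))
print('bedh L',tri(T(360,332),S(355,412)),'R',tri(T(445,335),S(428,448)))
print('plate BR',tri(T(320,347),S(318,388)),'BL',tri(T(112,345),S(198,330)),'FR',tri(T(312,480),S(215,443)))
print('platen FL,FR',tri(T(68,258),S(230,190)),tri(T(288,264),S(342,235)))
for a,b in(((356.9,295.2),(330.6,349.5)),((303.3,303.4),(280.1,328)),((328,300),(302.3,337.5)),((319.7,256.7),(327.6,310)),((348.9,254.5),(352.9,322.3))): print(tri(a,b))
E
```

```text
plate BL [0.4905 0.3385 0.096 ]
plate BR [0.4917 0.2068 0.096 ]
plate FR [0.4085 0.2089 0.096 ]
plate FL [0.41   0.3393 0.096 ]
sh hl [0.3642 0.3065 0.094 ]
sh hr [0.3633 0.2439 0.094 ]
pad a [0.4409 0.1535 0.075 ]
pad b [0.4417 0.1054 0.075 ]
pad c [0.3854 0.1063 0.075 ]
pad d [0.3859 0.1533 0.075 ]
pad tri (array([0.4142, 0.1307, 0.0566]), np.float64(0.0006190024079384771))
bedh L (array([0.5035, 0.1853, 0.0819]), np.float64(0.00014144342858590336)) R (array([0.5073, 0.1278, 0.0757]), np.float64(0.005229758180221495))
plate BR (array([0.492 , 0.2076, 0.0964]), np.float64(0.0005386265198887774)) BL (array([0.4915, 0.3385, 0.094 ]), np.float64(0.0010406148567681742)) FR (array([0.4092, 0.2091, 0.092 ]), np.float64(0.000878901798145175))
platen FL,FR (array([0.5304, 0.3358, 0.1882]), np.float64(0.0013028269888297442)) (array([0.5273, 0.2117, 0.1923]), np.float64(0.0005205208417627037))
(array([ 0.4461, -0.0562,  0.0015]), np.float64(0.00015726278507402592))
(array([0.4282, 0.0487, 0.0013]), np.float64(0.0002333419467794617))
(array([0.4357, 0.0005, 0.002 ]), np.float64(2.467026989923085e-05))
(array([0.5203, 0.0178, 0.0047]), np.float64(0.0001144568062009802))
(array([ 0.5255, -0.0397,  0.0035]), np.float64(0.0003832535653873208))
```

Call:
move_arm(plan=[{"travel":[0,0,-10],"rot":[0,0,-8.23],"fingers":100},{"travel":[0,0,-10],"rot":[0,0,-8.23],"fingers":90},{"travel":[0,0,-10],"rot":[0,0,-8.23],"fingers":80},{"travel":[0,0,-10],"rot":[0,0,-8.23],"fingers":60},{"travel":[0,0,-10],"rot":[0,0,-8.23],"fingers":60},{"travel":[0,0,-5],"rot":[0,0,-8.23],"fingers":60},{"travel":[0,0,0],"rot":[0,0,-8.23],"fingers":60},{"travel":[0,0,0],"rot":[0,0,-8.23],"fingers":60},{"travel":[0,0,0],"rot":[0,0,0],"fingers":60},{"travel":[0,0,0],"rot":[0,0,0],"fingers":60}], squeeze=60)

```text
t: 2.1
tool_pos: [0.2494, -0.5731, 0.3002]
ee_rot: [3.142, -0.0, 1.555]
ft_force: [0.1, -0.6, 0.5]
gripper_width: 0.0512
grip_force: 0.0
```

```bash
cat >> h.py <<'E'
from scipy.spatial.transform import Rotation as Ro
def to(*X):
    s=robot.get_state();R=Ro.from_euler('xyz',s['ee_rot']).as_matrix();p=np.array(s['tool_pos'])
    print('t',round(s['t'],2),'p',np.round(p,4),'rot',np.round(s['ee_rot'],3),'w',round(s['gripper_width'],4),'F',np.round(s['ft_force'],1))
    for x in X:
        x=np.array(x,float); print(x,np.round(1000*R.T@(x-p),1)); p=x
E
python3 - <<'E'
from h import *
to((.38,.13,.30),(.505,.152,.25),(.505,.152,.115))
print(robot.get_state()['joints'].round(2))
E
```

```text
t 2.1 p [ 0.2494 -0.5731  0.3002] rot [ 3.142 -0.     1.555] w 0.0512 F [ 0.1 -0.6  0.5]
[0.38 0.13 0.3 ] [7.050e+02 1.197e+02 4.000e-01]
[0.505 0.152 0.25 ] [ 23.9 124.6  50. ]
[0.505 0.152 0.115] [ -0.  -0. 135.]
[ 1.22  0.41 -0.22  1.48  0.09  1.26  0.98]
```

Call:
move_arm(plan=[{"travel":[36,6,0],"rot":[0,0,0],"fingers":60},{"travel":[36,6,0],"rot":[0,0,0],"fingers":60},{"travel":[36,6,0],"rot":[0,0,0],"fingers":60},{"travel":[36,6,0],"rot":[0,0,0],"fingers":60},{"travel":[36,6,0],"rot":[0,0,0],"fingers":60},{"travel":[36,6,0],"rot":[0,0,0],"fingers":60},{"travel":[36,6,0],"rot":[0,0,0],"fingers":60},{"travel":[36,6,0],"rot":[0,0,0],"fingers":60},{"travel":[36,6,0],"rot":[0,0,0],"fingers":60},{"travel":[36,6,0],"rot":[0,0,0],"fingers":60}])

```text
t: 3.1
tool_pos: [0.3136, -0.2122, 0.3005]
ee_rot: [3.141, 0.0, 1.556]
ft_force: [0.3, -0.1, -0.1]
gripper_width: 0.0508
grip_force: 0.0
```

Call:
move_arm(plan=[{"travel":[36,6,0],"rot":[0,0,0],"fingers":60},{"travel":[36,6,0],"rot":[0,0,0],"fingers":60},{"travel":[36,6,0],"rot":[0,0,0],"fingers":60},{"travel":[36,6,0],"rot":[0,0,0],"fingers":60},{"travel":[36,6,0],"rot":[0,0,0],"fingers":60},{"travel":[36,6,0],"rot":[0,0,0],"fingers":60},{"travel":[36,6,0],"rot":[0,0,0],"fingers":60},{"travel":[36,6,0],"rot":[0,0,0],"fingers":60},{"travel":[36,6,0],"rot":[0,0,0],"fingers":60},{"travel":[21,6,0],"rot":[0,0,0],"fingers":60}])

```text
t: 4.1
tool_pos: [0.3772, 0.1335, 0.3007]
ee_rot: [3.141, -0.001, 1.558]
ft_force: [0.4, -0.7, 0.3]
gripper_width: 0.0512
grip_force: 0.0
```

```bash
python3 - <<'E'
from h import *
to((.505,.152,.25),(.505,.152,.115))
print(robot.get_state()['joints'].round(2))
T=lambda x,y:(100+x/2.8,140+y/2.8)
for z in(.075,.08,.09): print(z,ray('top',*T(360,332),z),ray('top',*T(465,335),z),ray('scene',140+355/3,110+415/3,z),ray('scene',140+433/3,110+450/3,z))
E
```

```text
t 4.1 p [0.3772 0.1335 0.3007] rot [ 3.141e+00 -1.000e-03  1.558e+00] w 0.0512 F [ 0.4 -0.7  0.3]
[0.505 0.152 0.25 ] [ 20.1 127.5  50.9]
[0.505 0.152 0.115] [-1.00e-01 -1.00e-01  1.35e+02]
[ 0.44  0.1  -0.96  1.93  0.09  1.15 -0.56]
0.075 [0.50429674 0.1863743  0.075     ] [0.50362651 0.11829262 0.075     ] [0.50850428 0.191481   0.075     ] [0.51267083 0.12137078 0.075     ]
0.08 [0.50367452 0.18563255 0.08      ] [0.50300808 0.11793637 0.08      ] [0.50317926 0.18484191 0.08      ] [0.50730625 0.11539749 0.08      ]
0.09 [0.50243008 0.18414905 0.09      ] [0.50177123 0.11722385 0.09      ] [0.49252924 0.17156373 0.09      ] [0.49657709 0.10345092 0.09      ]
```

Call:
move_arm(plan=[{"travel":[4,25,0],"rot":[0,0,0],"fingers":60},{"travel":[4,25,0],"rot":[0,0,0],"fingers":60},{"travel":[4,25,10],"rot":[0,0,0],"fingers":60},{"travel":[4,25,15],"rot":[0,0,0],"fingers":60},{"travel":[2,26,25],"rot":[0,0,0],"fingers":60},{"travel":[0,0,40],"rot":[0,0,0],"fingers":60},{"travel":[0,0,40],"rot":[0,0,0],"fingers":60},{"travel":[0,0,20],"rot":[0,0,0],"fingers":60},{"travel":[0,0,15],"rot":[0,0,0],"fingers":60},{"travel":[0,0,0],"rot":[0,0,0],"fingers":60}])

```text
t: 5.1
tool_pos: [0.5027, 0.1468, 0.1338]
ee_rot: [-3.139, 0.001, 1.558]
ft_force: [-0.2, 0.4, -0.1]
gripper_width: 0.0513
grip_force: 0.0
```

```bash
python3 - <<'E'
from h import *
to((.5035,.152,.079))
save('scene','s2.png',(180,150,340,310),3.5)
E
```

```text
t 5.1 p [0.5027 0.1468 0.1338] rot [-3.139e+00  1.000e-03  1.558e+00] w 0.0513 F [-0.2  0.4 -0.1]
[0.5035 0.152  0.079 ] [ 5.3  0.9 54.8]
```

View pics/s2.png

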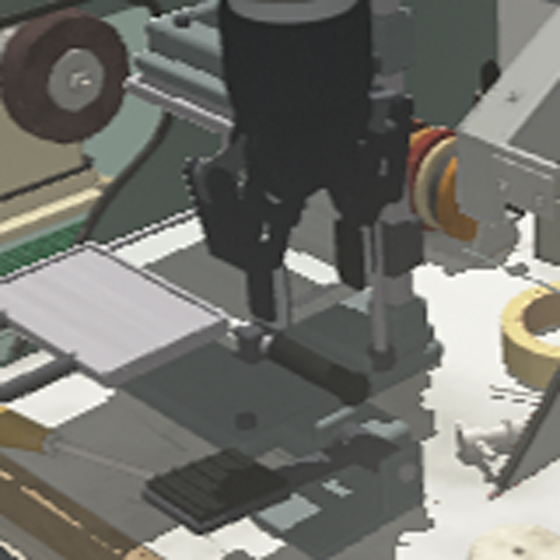

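The picture shows the open fingers above the black bar (275,345 to 355,390 in the crop) and straddling it, well lined up. Next I go down and close.

Call:
move_arm(plan=[{"travel":[3,1,15],"rot":[0,0,0],"fingers":60},{"travel":[2,0,15],"rot":[0,0,0],"fingers":60},{"travel":[0,0,15],"rot":[0,0,0],"fingers":60},{"travel":[0,0,10],"rot":[0,0,0],"fingers":60},{"travel":[0,0,0],"rot":[0,0,0],"fingers":40},{"travel":[0,0,0],"rot":[0,0,0],"fingers":0},{"travel":[0,0,0],"rot":[0,0,0],"fingers":0},{"travel":[0,0,0],"rot":[0,0,0],"fingers":0},{"travel":[0,0,0],"rot":[0,0,0],"fingers":0},{"travel":[0,0,0],"rot":[0,0,0],"fingers":0}], squeeze=80)

```text
t: 6.15
tool_pos: [0.5046, 0.1524, 0.0807]
ee_rot: [3.141, -0.0, 1.56]
ft_force: [-1.1, 0.5, 3.1]
gripper_width: 0.0133
grip_force: 78.2
```

Call:
move_arm(plan=[{"travel":[0,0,-8],"rot":[0,0,0],"fingers":0},{"travel":[0,0,-8],"rot":[0,0,0],"fingers":0},{"travel":[0,0,-8],"rot":[0,0,0],"fingers":0},{"travel":[0,0,-8],"rot":[0,0,0],"fingers":0},{"travel":[0,0,-8],"rot":[0,0,0],"fingers":0},{"travel":[0,0,-8],"rot":[0,0,0],"fingers":0},{"travel":[0,0,-8],"rot":[0,0,0],"fingers":0},{"travel":[0,0,-8],"rot":[0,0,0],"fingers":0},{"travel":[0,0,-8],"rot":[0,0,0],"fingers":0},{"travel":[0,0,0],"rot":[0,0,0],"fingers":0}])

```text
t: 7.15
tool_pos: [0.5046, 0.1524, 0.1535]
ee_rot: [3.141, 0.0, 1.56]
ft_force: [1.4, 3.6, -7.8]
gripper_width: 0.013
grip_force: 79.1
```

```bash
python3 - <<'E'
from h import *
to()
save('scene','s3.png',(180,130,340,310),3.3)
E
```

```text
t 7.15 p [0.5046 0.1524 0.1535] rot [3.141 0.    1.56 ] w 0.013 F [ 1.4  3.6 -7.8]
```

View pics/s3.png

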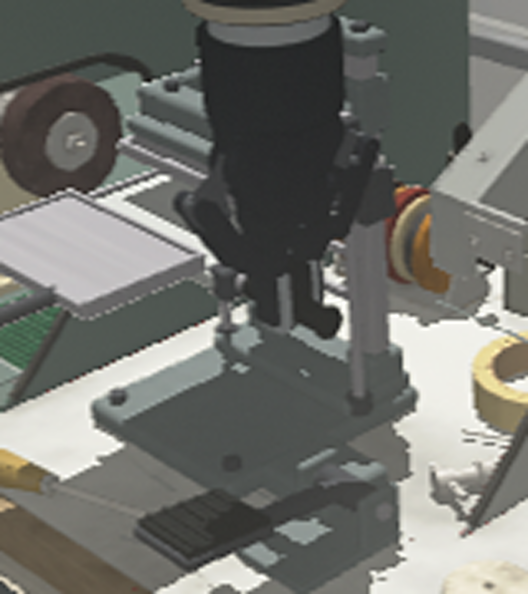

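The bed has risen with the handle and the plate is clearly higher in the picture. I lift a little more, past the 11 mm mark.

Call:
move_arm(plan=[{"travel":[0,0,-4],"rot":[0,0,0],"fingers":0},{"travel":[0,0,-3],"rot":[0,0,0],"fingers":0},{"travel":[0,0,0],"rot":[0,0,0],"fingers":0},{"travel":[0,0,0],"rot":[0,0,0],"fingers":0},{"travel":[0,0,0],"rot":[0,0,0],"fingers":0},{"travel":[0,0,0],"rot":[0,0,0],"fingers":0}])

```text
t: 7.8
tool_pos: [0.5045, 0.1523, 0.1591]
ee_rot: [-3.142, -0.0, 1.56]
ft_force: [3.0, 5.1, -8.8]
gripper_width: 0.0131
grip_force: 78.2
```

Call:
move_arm(plan=[{"travel":[0,0,-2],"rot":[0,0,0],"fingers":0},{"travel":[0,0,0],"rot":[0,0,0],"fingers":0},{"travel":[0,0,0],"rot":[0,0,0],"fingers":0},{"travel":[0,0,3],"rot":[0,0,0],"fingers":0},{"travel":[0,0,3],"rot":[0,0,0],"fingers":0},{"travel":[0,0,3],"rot":[0,0,0],"fingers":0},{"travel":[0,0,3],"rot":[0,0,0],"fingers":0},{"travel":[0,0,3],"rot":[0,0,0],"fingers":0},{"travel":[0,0,0],"rot":[0,0,0],"fingers":0},{"travel":[0,0,0],"rot":[0,0,0],"fingers":0}])

```text
t: 8.8
tool_pos: [0.5046, 0.1524, 0.1458]
ee_rot: [-3.141, -0.0, 1.56]
ft_force: [3.4, 4.2, -10.1]
gripper_width: 0.013
grip_force: 78.4
```

Call:
move_arm(plan=[{"travel":[0,0,2],"rot":[0,0,0],"fingers":0},{"travel":[0,0,1],"rot":[0,0,0],"fingers":0},{"travel":[0,0,0],"rot":[0,0,0],"fingers":0},{"travel":[0,0,0],"rot":[0,0,0],"fingers":0}])

```text
t: 9.2
tool_pos: [0.5046, 0.1524, 0.1444]
ee_rot: [3.141, 0.001, 1.56]
ft_force: [-3.3, 0.7, 9.8]
gripper_width: 0.013
grip_force: 80.6
```

Call:
move_arm(plan=[{"travel":[0,0,0],"rot":[0,0,0],"fingers":50},{"travel":[0,0,0],"rot":[0,0,0],"fingers":65},{"travel":[0,0,0],"rot":[0,0,0],"fingers":65},{"travel":[0,0,-10],"rot":[0,0,0],"fingers":65},{"travel":[0,0,-20],"rot":[0,0,0],"fingers":65},{"travel":[0,0,-30],"rot":[0,0,0],"fingers":65},{"travel":[0,0,-30],"rot":[0,0,0],"fingers":65},{"travel":[0,0,0],"rot":[0,0,0],"fingers":65}])

```text
t: 10.0
tool_pos: [0.5062, 0.1536, 0.2377]
ee_rot: [3.136, -0.002, 1.56]
ft_force: [0.5, -0.5, 0.2]
gripper_width: 0.0554
grip_force: 0.0
```

```bash
python3 - <<'E'
from h import *
print(robot.tips_ahead)
to((.4356,.0005,.22),(.4356,.0005,.015))
for c in('top','scene'): det(c,'shuttle_plate')
save('top','t2.png',(100,140,300,350),2.8)
E
```

```text
0.014
t 10.0 p [0.5062 0.1536 0.2377] rot [ 3.136e+00 -2.000e-03  1.560e+00] w 0.0554 F [ 0.5 -0.5  0.2]
[0.4356 0.0005 0.22  ] [-153.9  -69.1   16.9]
[0.4356 0.0005 0.015 ] [ -0.4  -1.2 205. ]
top shuttle_plate 0.81 rect[132. 260. 213. 341.] cen 173.4,292.1 n4417 mar [172.9 300.7] [79.6 79.2] 3
scene shuttle_plate 0.89 rect[152. 191. 240. 228.] cen 197.2,209.1 n2012 mar [194.9 209.5] [37.6 86.6] 72
```

View pics/t2.png

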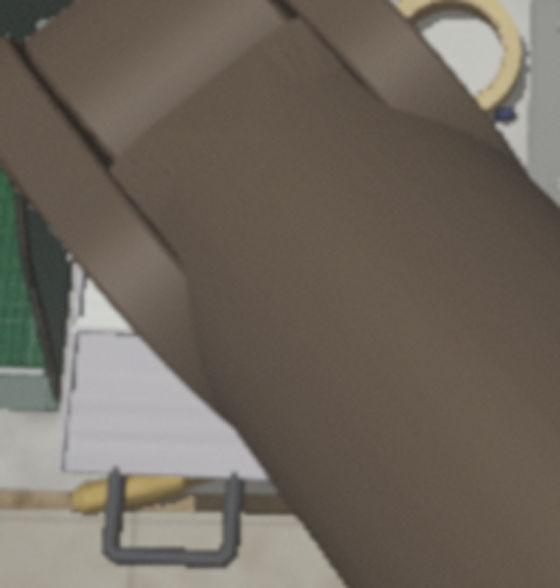

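The top view is mostly covered by the arm. The plate's left corners (80,332 and 63,471 in the crop) have moved outwards, as expected with the bed raised. Next is the middle blank.

Call:
move_arm(plan=[{"travel":[-30,-14,0],"rot":[0,0,0],"fingers":65},{"travel":[-35,-14,0],"rot":[0,0,0],"fingers":65},{"travel":[-35,-14,5],"rot":[0,0,0],"fingers":65},{"travel":[-35,-14,10],"rot":[0,0,0],"fingers":65},{"travel":[-19,-13,30],"rot":[0,0,0],"fingers":65},{"travel":[0,0,45],"rot":[0,0,0],"fingers":65},{"travel":[0,0,45],"rot":[0,0,0],"fingers":65},{"travel":[0,0,35],"rot":[0,0,0],"fingers":65},{"travel":[0,0,0],"rot":[0,0,0],"fingers":65},{"travel":[0,0,0],"rot":[0,0,0],"fingers":65}])

```text
t: 11.15
tool_pos: [0.4332, -0.0006, 0.0633]
ee_rot: [-3.139, -0.0, 1.561]
ft_force: [-0.1, -0.1, -0.4]
gripper_width: 0.0555
grip_force: 0.0
```

```bash
python3 - <<'E'
from h import *
to((.4356,.0005,.016))
save('scene','s4.png',(250,260,390,390),4.2)
E
```

```text
t 11.15 p [ 0.4332 -0.0006  0.0633] rot [-3.139 -0.     1.561] w 0.0555 F [-0.1 -0.1 -0.4]
[0.4356 0.0005 0.016 ] [ 1.1  2.5 47.3]
```

View pics/s4.png

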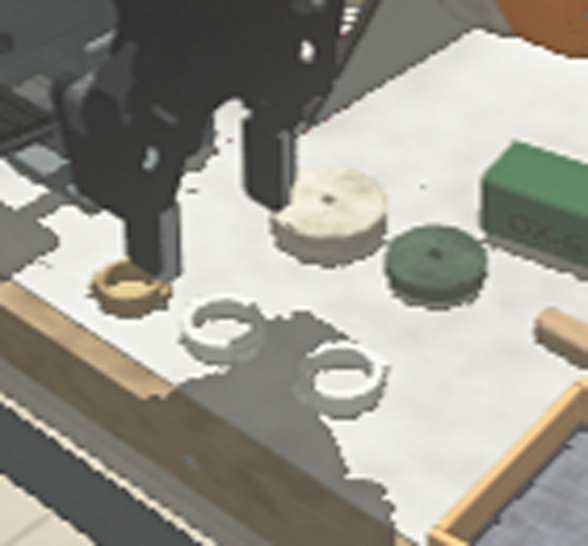

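The fingers hang over the middle blank (222,330 in the crop) and clear the wheels.

Call:
move_arm(plan=[{"travel":[1,2,20],"rot":[0,0,0],"fingers":65},{"travel":[0,0,15],"rot":[0,0,0],"fingers":65},{"travel":[0,0,8],"rot":[0,0,0],"fingers":65},{"travel":[0,0,4],"rot":[0,0,0],"fingers":60},{"travel":[0,0,0],"rot":[0,0,0],"fingers":30},{"travel":[0,0,0],"rot":[0,0,0],"fingers":20},{"travel":[0,0,0],"rot":[0,0,0],"fingers":20},{"travel":[0,0,0],"rot":[0,0,0],"fingers":20},{"travel":[0,0,0],"rot":[0,0,0],"fingers":20}], squeeze=40)

```text
t: 12.1
tool_pos: [0.4364, -0.0, 0.0173]
ee_rot: [3.14, 0.0, 1.56]
ft_force: [-1.4, -0.8, 7.3]
gripper_width: 0.0335
grip_force: 39.5
```

Call:
move_arm(plan=[{"travel":[0,0,-10],"rot":[0,0,0],"fingers":20},{"travel":[0,0,-30],"rot":[0,0,0],"fingers":20},{"travel":[0,0,-45],"rot":[0,0,0],"fingers":20},{"travel":[0,0,-45],"rot":[0,0,0],"fingers":20},{"travel":[0,0,-45],"rot":[0,0,0],"fingers":20},{"travel":[0,0,-35],"rot":[0,0,0],"fingers":20},{"travel":[0,0,0],"rot":[0,0,0],"fingers":20}])

```text
t: 12.8
tool_pos: [0.4381, 0.001, 0.2315]
ee_rot: [3.134, 0.001, 1.56]
ft_force: [0.4, -0.4, -1.3]
gripper_width: 0.0328
grip_force: 39.9
```

```bash
python3 - <<'E'
from h import *
np.set_printoptions(suppress=True,precision=4)
to((.446,.313,.225),(.446,.313,.18))
save('top','t3.png',(100,220,300,370),4)
E
```

```text
t 12.8 p [0.4381 0.001  0.2315] rot [3.134 0.001 1.56 ] w 0.0328 F [ 0.4 -0.4 -1.3]
[0.446 0.313 0.225] [312.1   4.6   6.4]
[0.446 0.313 0.18 ] [ 0.  -0.4 45. ]
```

View pics/t3.png

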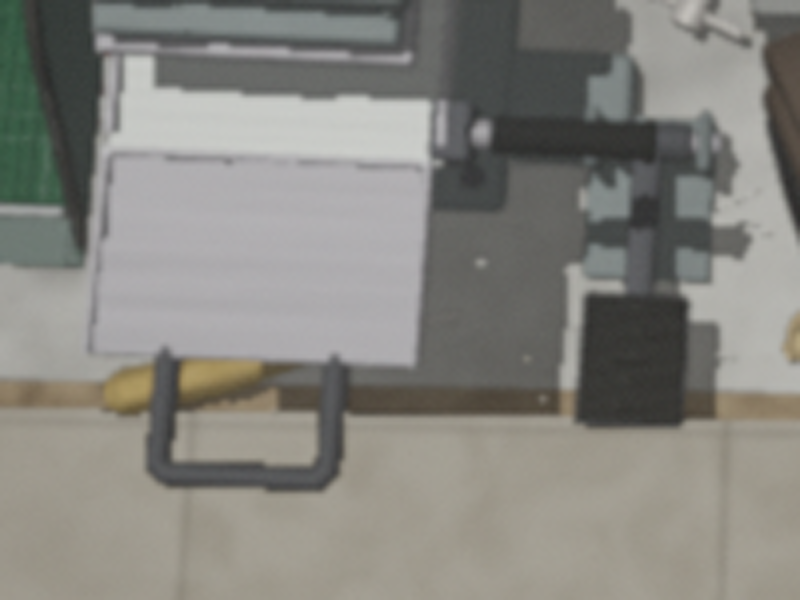

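The plate is clear in this picture, with corners at (107,153), (432,165), (415,366) and (90,352) in the crop. The shuttle handle bar runs from (160,472) to (330,482).

```bash
python3 - <<'E'
from h import *
np.set_printoptions(suppress=True,precision=4)
T=lambda x,y:(100+x/4,220+y/4)
P=[ray('top',*T(*c),.160)[:2] for c in((107,153),(432,165),(415,366),(90,352))];print(np.array(P),np.mean(P,0))
d=P[0]-P[1]+P[3]-P[2];print('yaw from y',np.arctan2(-d[0],d[1]));d=P[0]-P[3]+P[1]-P[2];print('x',np.arctan2(d[1],d[0]))
H=[ray('top',*T(*c),.157)[:2] for c in((160,471),(330,481))];print(np.array(H),np.mean(H,0))
P=[ray('top',*T(*c),.057)[:2] for c in((583,294),(688,297),(683,427),(577,422))];print(np.array(P),np.mean(P,0))
E
```

```text
[[0.4911 0.3395]
 [0.4887 0.2072]
 [0.4071 0.2098]
 [0.4105 0.34  ]] [0.4493 0.2741]
yaw from y -0.022379147074323827
x -0.019102145588432103
[[0.364  0.3096]
 [0.3611 0.2418]] [0.3626 0.2757]
[[0.4426 0.1548]
 [0.4421 0.1067]
 [0.3833 0.1072]
 [0.3848 0.1553]] [0.4132 0.131 ]
```

Call:
move_arm(plan=[{"travel":[30,1,0],"rot":[0,0,0],"fingers":20},{"travel":[45,1,0],"rot":[0,0,0],"fingers":20},{"travel":[45,1,0],"rot":[0,0,0],"fingers":20},{"travel":[45,1,0],"rot":[0,0,0],"fingers":20},{"travel":[45,1,0],"rot":[0,0,0],"fingers":20},{"travel":[45,0,0],"rot":[0,0,0],"fingers":20},{"travel":[35,0,0],"rot":[0,0,0],"fingers":20},{"travel":[22,0,10],"rot":[0,0,0],"fingers":20},{"travel":[0,0,20],"rot":[0,0,0],"fingers":20},{"travel":[0,0,0],"rot":[0,0,0],"fingers":20}])

```text
t: 13.85
tool_pos: [0.4423, 0.3111, 0.1935]
ee_rot: [-3.137, 0.003, 1.562]
ft_force: [0.2, -0.7, -1.1]
gripper_width: 0.0336
grip_force: 39.9
```

```bash
python3 - <<'E'
from h import *
to((.447,.314,.179))
print(robot.get_state()['joints'].round(2))
E
```

```text
t 13.85 p [0.4423 0.3111 0.1935] rot [-3.137e+00  3.000e-03  1.562e+00] w 0.0336 F [ 0.2 -0.7 -1.1]
[0.447 0.314 0.179] [ 3.   4.7 14.4]
[-0.08  0.5  -0.88  1.79  0.44  1.06 -1.13]
```

Call:
move_arm(plan=[{"travel":[2,4,0],"rot":[0,0,0],"fingers":20},{"travel":[0,0,5],"rot":[0,0,0],"fingers":20},{"travel":[0,0,5],"rot":[0,0,0],"fingers":20},{"travel":[0,0,2],"rot":[0,0,0],"fingers":20},{"travel":[0,0,0],"rot":[0,0,0],"fingers":20},{"travel":[0,0,0],"rot":[0,0,0],"fingers":20}])

```text
t: 14.45
tool_pos: [0.4483, 0.3137, 0.1844]
ee_rot: [3.141, 0.0, 1.56]
ft_force: [0.6, 0.5, 0.5]
gripper_width: 0.0331
grip_force: 39.9
```

Call:
move_arm(plan=[{"travel":[0,0,3],"rot":[0,0,0],"fingers":20},{"travel":[0,0,2],"rot":[0,0,0],"fingers":20},{"travel":[0,0,1],"rot":[0,0,0],"fingers":20},{"travel":[0,0,0],"rot":[0,0,0],"fingers":20},{"travel":[0,0,0],"rot":[0,0,0],"fingers":20}])

```text
t: 14.95
tool_pos: [0.4483, 0.3139, 0.1783]
ee_rot: [-3.142, 0.0, 1.56]
ft_force: [0.2, -1.0, -1.2]
gripper_width: 0.0332
grip_force: 39.9
```

Call:
move_arm(plan=[{"travel":[0,0,1],"rot":[0,0,0],"fingers":20},{"travel":[0,0,1],"rot":[0,0,0],"fingers":20},{"travel":[0,0,0],"rot":[0,0,0],"fingers":20},{"travel":[0,0,0],"rot":[0,0,0],"fingers":20}])

```text
t: 15.35
tool_pos: [0.4483, 0.3138, 0.1762]
ee_rot: [-3.142, 0.0, 1.56]
ft_force: [0.1, -0.0, -0.8]
gripper_width: 0.0332
grip_force: 39.9
```

Call:
move_arm(plan=[{"travel":[0,0,1],"rot":[0,0,0],"fingers":20},{"travel":[0,0,0],"rot":[0,0,0],"fingers":45},{"travel":[0,0,0],"rot":[0,0,0],"fingers":50},{"travel":[0,0,0],"rot":[0,0,0],"fingers":50},{"travel":[0,0,-5],"rot":[0,0,0],"fingers":55},{"travel":[0,0,-20],"rot":[0,0,0],"fingers":65},{"travel":[0,0,-30],"rot":[0,0,0],"fingers":65},{"travel":[0,0,0],"rot":[0,0,0],"fingers":65}])

```text
t: 16.15
tool_pos: [0.4493, 0.3158, 0.2341]
ee_rot: [3.137, -0.004, 1.56]
ft_force: [0.4, -0.2, -0.0]
gripper_width: 0.0553
grip_force: 0.0
```

```bash
python3 - <<'E'
from h import *
for c in('top','scene'): det(c,'blank_1',.163 if c=='top' else .163,4)
to((.4283,.0485,.235),(.4283,.0485,.05))
E
```

```text
top blank_1 0.43 rect[293. 298. 308. 315.] cen 301.5,304.3 n156 mar [300.9 304.8] [13.9 13.4] 63 -> [0.4211 0.0526 0.163 ]
scene blank_1 0.80 rect[320. 343. 343. 360.] cen 331.0,349.4 n325 mar [330.9 349.2] [21.3 17.5] 14 -> [ 0.3126 -0.178   0.163 ]
scene blank_1 0.77 rect[292. 332. 313. 348.] cen 302.3,337.5 n290 mar [302.5 337.5] [17. 19.] 90 -> [ 0.3047 -0.1359  0.163 ]
scene blank_1 0.57 rect[270. 321. 285. 331.] cen 279.1,327.9 n137 mar [279.3 328.3] [13.4 11.3] 45 -> [ 0.2979 -0.0999  0.163 ]
t 16.25 p [0.4486 0.3141 0.231 ] rot [ 3.14e+00 -1.00e-03  1.56e+00] w 0.0553 F [ 0.5  0.2 -0. ]
[0.4283 0.0485 0.235 ] [-265.8  -17.3   -4.2]
[0.4283 0.0485 0.05  ] [-1.00e-01 -3.00e-01  1.85e+02]
```

```bash
sed -i 's/^    out=\[\]$/    out=[];robot.grab_frame(cam)/' h.py; python3 - <<'E'
from h import *
for c in('top','scene'): det(c,'blank_1',.163,4)
save('scene','s5.png',(140,180,340,370),3)
E
```

```text
top blank_1 0.70 rect[135. 275. 154. 289.] cen 148.2,281.8 n70 mar [145.9 280.3] [19.4  7.8] 40 -> [0.453  0.3011 0.163 ]
top blank_1 0.52 rect[344. 284. 362. 308.] cen 356.6,294.9 n282 mar [356.5 295. ] [18.3 17.9] 63 -> [ 0.4377 -0.0367  0.163 ]
top blank_1 0.46 rect[297. 296. 310. 316.] cen 303.5,303.2 n186 mar [303.4 303.5] [14.2 14.5] 18 -> [0.4229 0.0494 0.163 ]
scene blank_1 0.68 rect[322. 342. 340. 360.] cen 330.6,349.5 n298 mar [330.4 349.7] [20.1 17.2] 14 -> [ 0.312  -0.1779  0.163 ]
scene blank_1 0.67 rect[271. 321. 290. 334.] cen 280.6,327.8 n203 mar [280.8 328.3] [15.6 14.8] 45 -> [ 0.2994 -0.1012  0.163 ]
```

View pics/s5.png

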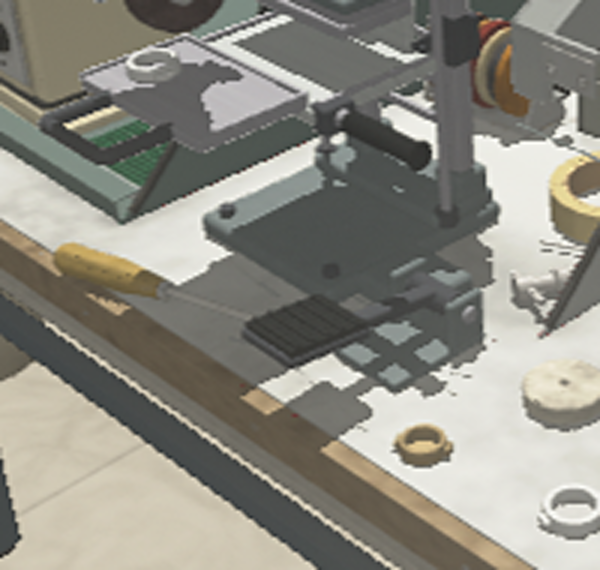

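The pale blank lies flat on the plate's left part at (153,66) in the crop. Brass next.

Call:
move_arm(plan=[{"travel":[-30,-2,0],"rot":[0,0,0],"fingers":65},{"travel":[-45,-3,0],"rot":[0,0,0],"fingers":65},{"travel":[-45,-3,0],"rot":[0,0,0],"fingers":65},{"travel":[-45,-3,0],"rot":[0,0,0],"fingers":65},{"travel":[-45,-3,0],"rot":[0,0,0],"fingers":60},{"travel":[-36,-3,10],"rot":[0,0,0],"fingers":55},{"travel":[-20,0,40],"rot":[0,0,0],"fingers":55},{"travel":[0,0,45],"rot":[0,0,0],"fingers":55},{"travel":[0,0,45],"rot":[0,0,0],"fingers":55},{"travel":[0,0,25],"rot":[0,0,0],"fingers":55}])

```text
t: 17.5
tool_pos: [0.4265, 0.0474, 0.0622]
ee_rot: [-3.138, 0.0, 1.559]
ft_force: [0.6, 0.3, 0.2]
gripper_width: 0.0471
grip_force: 0.0
```

Call:
move_arm(plan=[{"travel":[0,0,0],"rot":[0,0,0],"fingers":55},{"travel":[0,0,0],"rot":[0,0,0],"fingers":55}])

```text
t: 17.7
tool_pos: [0.4282, 0.0485, 0.0655]
ee_rot: [-3.141, -0.0, 1.561]
ft_force: [0.2, -0.7, 1.2]
gripper_width: 0.0469
grip_force: 0.0
```

```bash
python3 - <<'E'
from h import *
to((.4283,.0485,.017))
print(ray('scene',191,202,.166))
E
```

```text
t 17.7 p [0.4282 0.0485 0.0655] rot [-3.141 -0.     1.561] w 0.0469 F [ 0.2 -0.7  1.2]
[0.4283 0.0485 0.017 ] [-0.   0.1 48.5]
[0.4411095  0.30159837 0.166     ]
```

Call:
move_arm(plan=[{"travel":[0,0,20],"rot":[0,0,0],"fingers":55},{"travel":[0,0,15],"rot":[0,0,0],"fingers":55},{"travel":[0,0,9],"rot":[0,0,0],"fingers":55},{"travel":[0,0,4],"rot":[0,0,0],"fingers":50},{"travel":[0,0,0],"rot":[0,0,0],"fingers":25},{"travel":[0,0,0],"rot":[0,0,0],"fingers":15},{"travel":[0,0,0],"rot":[0,0,0],"fingers":15},{"travel":[0,0,0],"rot":[0,0,0],"fingers":15},{"travel":[0,0,0],"rot":[0,0,0],"fingers":15}], squeeze=40)

```text
t: 18.6
tool_pos: [0.4289, 0.0482, 0.0181]
ee_rot: [3.14, 0.0, 1.56]
ft_force: [-1.1, -1.5, 8.7]
gripper_width: 0.027
grip_force: 39.6
```

Call:
move_arm(plan=[{"travel":[0,0,-10],"rot":[0,0,0],"fingers":15},{"travel":[0,0,-30],"rot":[0,0,0],"fingers":15},{"travel":[0,0,-45],"rot":[0,0,0],"fingers":15},{"travel":[0,0,-45],"rot":[0,0,0],"fingers":15},{"travel":[0,0,-45],"rot":[0,0,0],"fingers":15},{"travel":[0,0,-35],"rot":[0,0,0],"fingers":15},{"travel":[0,0,0],"rot":[0,0,0],"fingers":15},{"travel":[0,0,0],"rot":[0,0,0],"fingers":15}])

```text
t: 19.4
tool_pos: [0.4285, 0.0479, 0.2283]
ee_rot: [3.14, 0.001, 1.559]
ft_force: [-0.1, 0.0, -1.8]
gripper_width: 0.0271
grip_force: 39.5
```

```bash
python3 - <<'E'
from h import *
to((.447,.274,.23),(.447,.274,.177))
det('top','blank_1',.163,4);det('scene','blank_1',.163,4)
save('top','t4.png',(100,220,300,370),4)
E
```

```text
t 19.4 p [0.4285 0.0479 0.2283] rot [3.140e+00 1.000e-03 1.559e+00] w 0.0271 F [-0.1  0.  -1.8]
[0.447 0.274 0.23 ] [226.3  16.   -1.8]
[0.447 0.274 0.177] [ 0.  -0.1 53. ]
top blank_1 0.58 rect[130. 275. 153. 297.] cen 139.9,284.9 n247 mar [140.1 284.7] [21.  22.8] 63 -> [0.4479 0.314  0.163 ]
scene blank_1 0.72 rect[181. 196. 200. 208.] cen 190.6,200.9 n188 mar [190.5 201. ] [12. 17.] 90 -> [0.447  0.3121 0.163 ]
scene blank_1 0.71 rect[269. 218. 284. 232.] cen 276.0,225.1 n147 mar [276.5 225. ] [12. 15.] 90 -> [0.4895 0.1122 0.163 ]
scene blank_1 0.60 rect[323. 341. 343. 362.] cen 330.5,349.2 n320 mar [330.4 349.2] [20.6 17.9] 27 -> [ 0.3123 -0.1773  0.163 ]
```

View pics/t4.png

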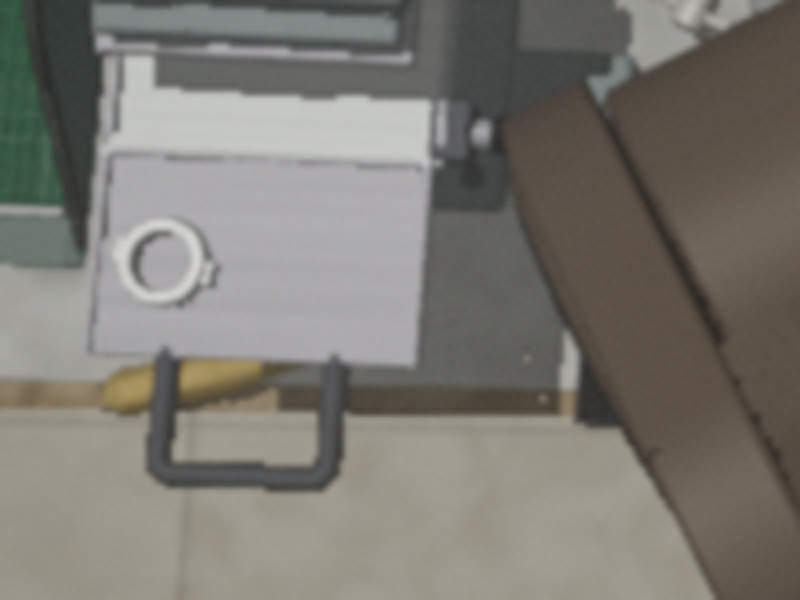

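The pale blank lies at (163,261) in the crop, i.e. (0.448, 0.314), as planned. The brass one goes to the middle.

Call:
move_arm(plan=[{"travel":[30,2,0],"rot":[0,0,0],"fingers":15},{"travel":[45,3,0],"rot":[0,0,0],"fingers":15},{"travel":[45,3,0],"rot":[0,0,0],"fingers":15},{"travel":[45,3,0],"rot":[0,0,0],"fingers":15},{"travel":[35,3,0],"rot":[0,0,0],"fingers":15},{"travel":[26,3,5],"rot":[0,0,0],"fingers":15},{"travel":[0,0,15],"rot":[0,0,0],"fingers":15},{"travel":[0,0,15],"rot":[0,0,0],"fingers":15},{"travel":[0,0,0],"rot":[0,0,0],"fingers":15},{"travel":[0,0,0],"rot":[0,0,0],"fingers":15}])

```text
t: 20.65
tool_pos: [0.4477, 0.2724, 0.1916]
ee_rot: [-3.14, 0.001, 1.559]
ft_force: [0.1, 0.1, -0.1]
gripper_width: 0.0272
grip_force: 39.5
```

Call:
move_arm(plan=[{"travel":[2,0,5],"rot":[0,0,0],"fingers":15},{"travel":[0,0,5],"rot":[0,0,0],"fingers":15},{"travel":[0,0,3],"rot":[0,0,0],"fingers":15},{"travel":[0,0,2],"rot":[0,0,0],"fingers":15},{"travel":[0,0,0],"rot":[0,0,0],"fingers":15},{"travel":[0,0,0],"rot":[0,0,0],"fingers":15}])

```text
t: 21.25
tool_pos: [0.4479, 0.2759, 0.1774]
ee_rot: [3.141, 0.0, 1.56]
ft_force: [-0.2, -0.6, -0.8]
gripper_width: 0.0271
grip_force: 39.5
```

Call:
move_arm(plan=[{"travel":[-3,0,-2],"rot":[0,0,0],"fingers":15},{"travel":[0,0,0],"rot":[0,0,0],"fingers":15},{"travel":[0,0,3],"rot":[0,0,0],"fingers":15},{"travel":[0,0,0],"rot":[0,0,0],"fingers":15},{"travel":[0,0,0],"rot":[0,0,0],"fingers":40},{"travel":[0,0,0],"rot":[0,0,0],"fingers":45},{"travel":[0,0,0],"rot":[0,0,0],"fingers":45},{"travel":[0,0,-5],"rot":[0,0,0],"fingers":55},{"travel":[0,0,-20],"rot":[0,0,0],"fingers":65},{"travel":[0,0,-30],"rot":[0,0,0],"fingers":65}])

```text
t: 22.25
tool_pos: [0.4471, 0.2722, 0.2309]
ee_rot: [-3.139, 0.001, 1.56]
ft_force: [0.4, -0.2, 0.5]
gripper_width: 0.0557
grip_force: 0.0
```

```bash
python3 - <<'E'
from h import *
to((.4460,-.0560,.235),(.4460,-.0560,.05))
E
```

```text
t 22.25 p [0.4471 0.2722 0.2309] rot [-3.139e+00  1.000e-03  1.560e+00] w 0.0557 F [ 0.4 -0.2  0.5]
[ 0.446 -0.056  0.235] [-328.2    2.3   -3.6]
[ 0.446 -0.056  0.05 ] [  0.3   0.5 185. ]
```

Call:
move_arm(plan=[{"travel":[-30,0,0],"rot":[0,0,0],"fingers":65},{"travel":[-45,0,0],"rot":[0,0,0],"fingers":65},{"travel":[-45,0,0],"rot":[0,0,0],"fingers":65},{"travel":[-45,0,0],"rot":[0,0,0],"fingers":65},{"travel":[-45,0,0],"rot":[0,0,0],"fingers":65},{"travel":[-45,0,0],"rot":[0,0,0],"fingers":65},{"travel":[-43,1,10],"rot":[0,0,0],"fingers":65},{"travel":[-30,1,40],"rot":[0,0,0],"fingers":65},{"travel":[0,0,45],"rot":[0,0,0],"fingers":65},{"travel":[0,0,45],"rot":[0,0,0],"fingers":65}])

```text
t: 23.25
tool_pos: [0.4466, -0.0567, 0.0903]
ee_rot: [3.14, 0.0, 1.556]
ft_force: [0.7, -0.6, -0.8]
gripper_width: 0.0556
grip_force: 0.0
```

Call:
move_arm(plan=[{"travel":[0,0,20],"rot":[0,0,0],"fingers":65},{"travel":[0,0,0],"rot":[0,0,0],"fingers":65},{"travel":[0,0,0],"rot":[0,0,0],"fingers":65}])

```text
t: 23.55
tool_pos: [0.4467, -0.0547, 0.072]
ee_rot: [3.141, -0.0, 1.56]
ft_force: [0.4, 0.1, 1.0]
gripper_width: 0.0556
grip_force: 0.0
```

```bash
python3 - <<'E'
from h import *
to((.4460,-.0560,.0172))
E
```

```text
t 23.55 p [ 0.4467 -0.0547  0.072 ] rot [ 3.141 -0.     1.56 ] w 0.0556 F [0.4 0.1 1. ]
[ 0.446  -0.056   0.0172] [-1.3 -0.7 54.8]
```

Call:
move_arm(plan=[{"travel":[-1,-1,20],"rot":[0,0,0],"fingers":65},{"travel":[0,0,20],"rot":[0,0,0],"fingers":65},{"travel":[0,0,10],"rot":[0,0,0],"fingers":65},{"travel":[0,0,4],"rot":[0,0,0],"fingers":60},{"travel":[0,0,0],"rot":[0,0,0],"fingers":30},{"travel":[0,0,0],"rot":[0,0,0],"fingers":20},{"travel":[0,0,0],"rot":[0,0,0],"fingers":20},{"travel":[0,0,0],"rot":[0,0,0],"fingers":20},{"travel":[0,0,0],"rot":[0,0,0],"fingers":20}], squeeze=40)

```text
t: 24.45
tool_pos: [0.4459, -0.0561, 0.0183]
ee_rot: [3.14, 0.0, 1.56]
ft_force: [-2.1, -0.6, 7.6]
gripper_width: 0.0328
grip_force: 39.7
```

Call:
move_arm(plan=[{"travel":[0,0,-10],"rot":[0,0,0],"fingers":20},{"travel":[0,0,-30],"rot":[0,0,0],"fingers":20},{"travel":[0,0,-45],"rot":[0,0,0],"fingers":20},{"travel":[0,0,-45],"rot":[0,0,0],"fingers":20},{"travel":[0,0,-45],"rot":[0,0,0],"fingers":20},{"travel":[0,0,-35],"rot":[0,0,0],"fingers":20},{"travel":[0,0,0],"rot":[0,0,0],"fingers":20},{"travel":[0,0,0],"rot":[0,0,0],"fingers":20}])

```text
t: 25.25
tool_pos: [0.4454, -0.0562, 0.2285]
ee_rot: [3.14, 0.001, 1.56]
ft_force: [0.2, -0.3, -0.6]
gripper_width: 0.033
grip_force: 39.8
```

```bash
python3 - <<'E'
from h import *
to((.4460,.233,.23),(.446,.233,.195))
det('top','blank_1',.163,4)
E
```

```text
t 25.25 p [ 0.4454 -0.0562  0.2285] rot [3.14e+00 1.00e-03 1.56e+00] w 0.033 F [ 0.2 -0.3 -0.6]
[0.446 0.233 0.23 ] [289.2  -2.6  -1.8]
[0.446 0.233 0.195] [ 0.  -0.1 35. ]
top blank_1 0.74 rect[130. 274. 154. 298.] cen 141.3,285.1 n218 mar [140.8 284.6] [20.6 22.4] 63 -> [0.4476 0.3117 0.163 ]
top blank_1 0.69 rect[158. 277. 175. 295.] cen 166.4,284.8 n205 mar [166.  285.5] [17. 20.] 90 -> [0.4488 0.2715 0.163 ]
```

Call:
move_arm(plan=[{"travel":[30,0,0],"rot":[0,0,0],"fingers":20},{"travel":[45,0,0],"rot":[0,0,0],"fingers":20},{"travel":[45,0,0],"rot":[0,0,0],"fingers":20},{"travel":[45,0,0],"rot":[0,0,0],"fingers":20},{"travel":[45,0,0],"rot":[0,0,0],"fingers":20},{"travel":[45,0,0],"rot":[0,0,0],"fingers":20},{"travel":[35,-1,10],"rot":[0,0,0],"fingers":20},{"travel":[0,0,20],"rot":[0,0,0],"fingers":20},{"travel":[0,0,0],"rot":[0,0,0],"fingers":20},{"travel":[0,0,0],"rot":[0,0,0],"fingers":20}])

```text
t: 26.35
tool_pos: [0.4467, 0.2331, 0.1964]
ee_rot: [-3.139, 0.001, 1.56]
ft_force: [-0.3, 0.8, -0.8]
gripper_width: 0.0329
grip_force: 39.9
```

Call:
move_arm(plan=[{"travel":[0,0,0],"rot":[0,0,0],"fingers":20}])

```text
t: 26.45
tool_pos: [0.4477, 0.2331, 0.1975]
ee_rot: [-3.141, 0.0, 1.559]
ft_force: [-0.8, -0.3, -0.3]
gripper_width: 0.0328
grip_force: 39.9
```

Call:
move_arm(plan=[{"travel":[0,0,8],"rot":[0,0,0],"fingers":20},{"travel":[0,0,6],"rot":[0,0,0],"fingers":20},{"travel":[0,0,4],"rot":[0,0,0],"fingers":20},{"travel":[0,0,2],"rot":[0,0,0],"fingers":20},{"travel":[0,0,0],"rot":[0,0,0],"fingers":20},{"travel":[0,0,0],"rot":[0,0,0],"fingers":20}])

```text
t: 27.05
tool_pos: [0.4475, 0.234, 0.1774]
ee_rot: [3.141, -0.0, 1.56]
ft_force: [0.0, -0.2, -0.7]
gripper_width: 0.0328
grip_force: 39.9
```

Call:
move_arm(plan=[{"travel":[0,0,0],"rot":[0,0,0],"fingers":45},{"travel":[0,0,0],"rot":[0,0,0],"fingers":50},{"travel":[0,0,0],"rot":[0,0,0],"fingers":50},{"travel":[0,0,-5],"rot":[0,0,0],"fingers":55},{"travel":[0,0,-20],"rot":[0,0,0],"fingers":55},{"travel":[0,0,-30],"rot":[0,0,0],"fingers":45},{"travel":[0,-20,0],"rot":[0,0,0],"fingers":40},{"travel":[10,-25,0],"rot":[0,0,0],"fingers":40},{"travel":[20,-25,0],"rot":[0,0,0],"fingers":40},{"travel":[10,-15,0],"rot":[0,0,0],"fingers":40}])

```text
t: 28.05
tool_pos: [0.361, 0.2762, 0.233]
ee_rot: [3.141, -0.001, 1.561]
ft_force: [0.4, 0.6, -0.3]
gripper_width: 0.0341
grip_force: 0.0
```

Call:
move_arm(plan=[{"travel":[0,0,0],"rot":[-7,0,0],"fingers":40},{"travel":[0,0,0],"rot":[-7,0,0],"fingers":40},{"travel":[0,0,0],"rot":[0,0,0],"fingers":40},{"travel":[0,0,0],"rot":[0,0,0],"fingers":40}])

```text
t: 28.45
tool_pos: [0.3626, 0.2749, 0.2329]
ee_rot: [2.897, 0.001, 1.561]
ft_force: [-0.2, -0.2, 0.0]
gripper_width: 0.0343
grip_force: 0.0
```

```bash
python3 - <<'E'
from h import *
to((.362,.275,.2),(.362,.275,.152))
det('top','blank_1',.163,4);det('scene','blank_1',.163,4)
save('scene','s6.png',(120,130,320,300),3.5)
E
```

```text
t 28.45 p [0.3626 0.2749 0.2329] rot [2.897e+00 1.000e-03 1.561e+00] w 0.0343 F [-0.2 -0.2  0. ]
[0.362 0.275 0.2  ] [ 0.2 -8.5 31.8]
[0.362 0.275 0.152] [  0.  -11.6  46.6]
top blank_1 0.65 rect[127. 274. 152. 298.] cen 140.7,284.9 n253 mar [140.7 284.9] [21.9 22.8] 63 -> [0.4479 0.3127 0.163 ]
top blank_1 0.62 rect[178. 273. 200. 300.] cen 190.3,286.4 n242 mar [190.1 286.2] [21.  22.4] 63 -> [0.4469 0.233  0.163 ]
top blank_1 0.57 rect[153. 281. 174. 294.] cen 165.3,285.4 n187 mar [165.6 285.1] [19.2 17.5] 14 -> [0.4477 0.2732 0.163 ]
scene blank_1 0.64 rect[206. 209. 227. 222.] cen 215.6,214.2 n180 mar [215.5 214.5] [11. 19.] 90 -> [0.4442 0.2284 0.163 ]
scene blank_1 0.46 rect[180. 197. 201. 208.] cen 190.1,201.3 n151 mar [190.4 201.3] [10.4 17.2] 76 -> [0.4453 0.3114 0.163 ]
scene blank_1 0.43 rect[195. 201. 209. 212.] cen 202.4,207.3 n143 mar [203.  207.5] [ 9. 16.] 90 -> [0.4452 0.2708 0.163 ]
```

View pics/s6.png

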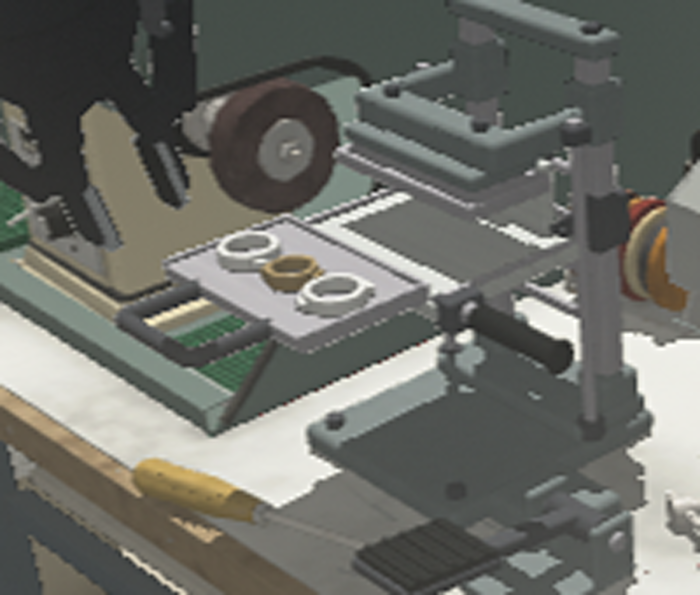

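All three blanks lie apart on the plate (248,250; 291,272; 335,293 in the crop). Next I take the shuttle handle.

Call:
move_arm(plan=[{"travel":[0,-5,20],"rot":[0,0,0],"fingers":40},{"travel":[0,-5,20],"rot":[0,0,0],"fingers":40},{"travel":[0,-5,19],"rot":[0,0,0],"fingers":40},{"travel":[0,-2.5,10],"rot":[0,0,0],"fingers":40},{"travel":[0,-2.5,10],"rot":[0,0,0],"fingers":40},{"travel":[0,0,0],"rot":[0,0,0],"fingers":40},{"travel":[0,0,0],"rot":[0,0,0],"fingers":20},{"travel":[0,0,0],"rot":[0,0,0],"fingers":0},{"travel":[0,0,0],"rot":[0,0,0],"fingers":0},{"travel":[0,0,0],"rot":[0,0,0],"fingers":0}], squeeze=30)

```text
t: 29.7
tool_pos: [0.3631, 0.275, 0.1514]
ee_rot: [2.896, -0.001, 1.559]
ft_force: [0.5, -0.4, 0.9]
gripper_width: 0.0093
grip_force: 29.3
```

Call:
move_arm(plan=[{"travel":[0,4,1],"rot":[0,0,0],"fingers":0},{"travel":[0,7,1.7],"rot":[0,0,0],"fingers":0},{"travel":[-0.1,9.7,2.4],"rot":[0,0,0],"fingers":0},{"travel":[-0.1,9.7,2.4],"rot":[0,0,0],"fingers":0},{"travel":[-0.1,9.7,2.4],"rot":[0,0,0],"fingers":0},{"travel":[-0.1,9.7,2.4],"rot":[0,0,0],"fingers":0},{"travel":[-0.1,9.7,2.4],"rot":[0,0,0],"fingers":0},{"travel":[-0.1,9.7,2.4],"rot":[0,0,0],"fingers":0},{"travel":[-0.1,9.7,2.4],"rot":[0,0,0],"fingers":0},{"travel":[-0.1,7,1.7],"rot":[0,0,0],"fingers":0}])

```text
t: 30.7
tool_pos: [0.4527, 0.2729, 0.1512]
ee_rot: [2.897, -0.0, 1.559]
ft_force: [-1.7, -1.1, 5.6]
gripper_width: 0.0103
grip_force: 29.8
```

Call:
move_arm(plan=[{"travel":[-0.1,6,1.5],"rot":[0,0,0],"fingers":0},{"travel":[-0.1,6,1.5],"rot":[0,0,0],"fingers":0},{"travel":[-0.1,3,0.7],"rot":[0,0,0],"fingers":0},{"travel":[0,0,0],"rot":[0,0,0],"fingers":0},{"travel":[0,0,0],"rot":[0,0,0],"fingers":0}])

```text
t: 31.2
tool_pos: [0.4675, 0.2725, 0.1513]
ee_rot: [2.896, -0.0, 1.559]
ft_force: [2.8, 0.2, 4.6]
gripper_width: 0.0097
grip_force: 29.6
```

Moved 104 mm so far. I keep going until the stop.

Call:
move_arm(plan=[{"travel":[0,4,1],"rot":[0,0,0],"fingers":0},{"travel":[0,4,1],"rot":[0,0,0],"fingers":0},{"travel":[0,2,0.5],"rot":[0,0,0],"fingers":0},{"travel":[0,0,0],"rot":[0,0,0],"fingers":0},{"travel":[0,0,0],"rot":[0,0,0],"fingers":0}])

```text
t: 31.7
tool_pos: [0.4705, 0.2725, 0.1502]
ee_rot: [2.904, 0.004, 1.564]
ft_force: [-31.4, -6.8, 26.5]
gripper_width: 0.0097
grip_force: 33.1
```

Call:
move_arm(plan=[{"travel":[0,3,0.7],"rot":[0,0,0],"fingers":0},{"travel":[0,2,0.5],"rot":[0,0,0],"fingers":0},{"travel":[0,0,0],"rot":[0,0,0],"fingers":0},{"travel":[0,0,0],"rot":[0,0,0],"fingers":0}])

```text
t: 32.1
tool_pos: [0.4708, 0.2725, 0.1494]
ee_rot: [2.91, 0.006, 1.566]
ft_force: [-53.0, -9.6, 42.4]
gripper_width: 0.0097
grip_force: 36.0
```

Call:
move_arm(plan=[{"travel":[0,-5,-1.2],"rot":[0,0,0],"fingers":0},{"travel":[0,-2.5,-0.6],"rot":[0,0,0],"fingers":0},{"travel":[0,0,0],"rot":[0,0,0],"fingers":0},{"travel":[0,0,0],"rot":[0,0,0],"fingers":0}])

```text
t: 32.5
tool_pos: [0.4703, 0.2725, 0.1505]
ee_rot: [2.901, 0.002, 1.562]
ft_force: [-19.6, -3.8, 17.3]
gripper_width: 0.0097
grip_force: 31.8
```

```bash
python3 - <<'E'
from h import *
to()
save('scene','s7.png',(140,110,320,290),3.3)
E
```

```text
t 32.5 p [0.4703 0.2725 0.1505] rot [2.901e+00 2.000e-03 1.562e+00] w 0.0097 F [-19.6  -3.8  17.3]
```

View pics/s7.png

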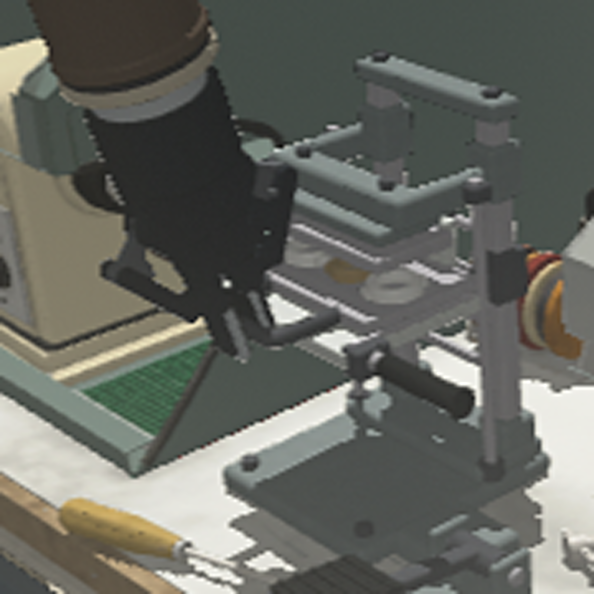

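The blanks sit flat under the platen. A rear finger knuckle comes close to the platen, so I let go and check with closed fingers from the front that the plate is at its stop.

Call:
move_arm(plan=[{"travel":[0,0,0],"rot":[0,0,0],"fingers":25},{"travel":[0,0,0],"rot":[0,0,0],"fingers":30},{"travel":[0,0,-10],"rot":[0,0,0],"fingers":30},{"travel":[0,0,-20],"rot":[0,0,0],"fingers":30},{"travel":[0,0,-30],"rot":[0,0,0],"fingers":0},{"travel":[0,-20,0],"rot":[7,0,0],"fingers":0},{"travel":[0,-10,0],"rot":[7,0,0],"fingers":0},{"travel":[0,0,0],"rot":[0,0,0],"fingers":0},{"travel":[0,0,0],"rot":[0,0,0],"fingers":0}])

```text
t: 33.45
tool_pos: [0.4309, 0.2726, 0.2025]
ee_rot: [3.14, 0.0, 1.559]
ft_force: [0.2, 0.3, -0.7]
gripper_width: -0.0004
grip_force: 0.0
```

```bash
python3 - <<'E'
from h import *
to((.432,.272,.205),(.432,.272,.156))
save('top','t5.png',(100,190,260,310),4.5)
det('scene','blank_1',.163,4)
E
```

```text
t 33.45 p [0.4309 0.2726 0.2025] rot [3.14  0.    1.559] w -0.0004 F [ 0.2  0.3 -0.7]
[0.432 0.272 0.205] [-0.6  1.2 -2.5]
[0.432 0.272 0.156] [ 0.  -0.1 49. ]
scene blank_1 0.59 rect[251. 193. 272. 204.] cen 259.1,196.2 n173 mar [258.5 196. ] [10. 19.] 90 -> [0.5501 0.227  0.163 ]
```

View pics/t5.png

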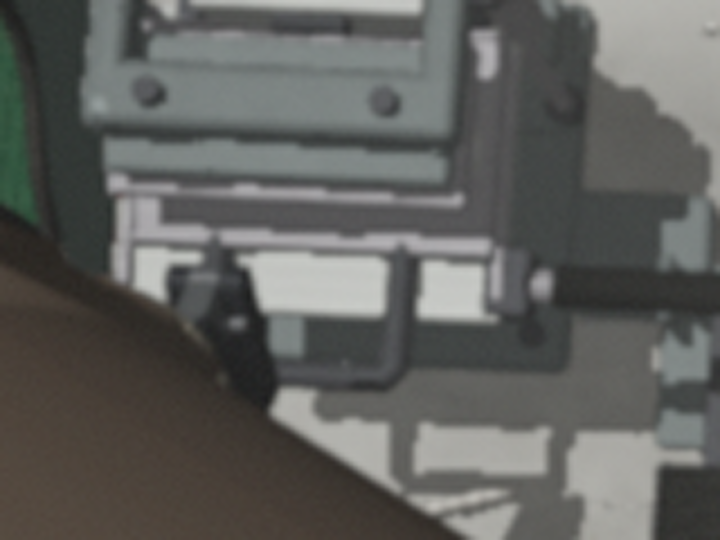

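The plate's front edge (row 243 in the crop) stands a little in front of the pad's front edge, and the handle bar is at row 375. I now test-push the bar from the front.

Call:
move_arm(plan=[{"travel":[0,0,15],"rot":[0,0,0],"fingers":0},{"travel":[0,0,20],"rot":[0,0,0],"fingers":0},{"travel":[0,0,14],"rot":[0,0,0],"fingers":0},{"travel":[0,0,0],"rot":[0,0,0],"fingers":0},{"travel":[0,8,0],"rot":[0,0,0],"fingers":0},{"travel":[0,6,0],"rot":[0,0,0],"fingers":0},{"travel":[0,3,0],"rot":[0,0,0],"fingers":0},{"travel":[0,0,0],"rot":[0,0,0],"fingers":0},{"travel":[0,0,0],"rot":[0,0,0],"fingers":0}])

```text
t: 34.5
tool_pos: [0.4475, 0.2729, 0.1544]
ee_rot: [3.141, -0.0, 1.56]
ft_force: [1.0, -0.3, -0.4]
gripper_width: -0.0003
grip_force: 0.0
```

Call:
move_arm(plan=[{"travel":[0,3,0],"rot":[0,0,0],"fingers":0},{"travel":[0,2,0],"rot":[0,0,0],"fingers":0},{"travel":[0,0,0],"rot":[0,0,0],"fingers":0},{"travel":[0,0,0],"rot":[0,0,0],"fingers":0}])

```text
t: 34.9
tool_pos: [0.4507, 0.2728, 0.1541]
ee_rot: [-3.139, 0.001, 1.561]
ft_force: [-7.8, -0.9, 4.0]
gripper_width: -0.0
grip_force: 3.4
```

Call:
move_arm(plan=[{"travel":[0,2,0],"rot":[0,0,0],"fingers":0},{"travel":[0,1,0],"rot":[0,0,0],"fingers":0},{"travel":[0,0,0],"rot":[0,0,0],"fingers":0},{"travel":[0,0,0],"rot":[0,0,0],"fingers":0},{"travel":[0,0,0],"rot":[0,0,0],"fingers":0}])

```text
t: 35.4
tool_pos: [0.451, 0.2728, 0.1538]
ee_rot: [-3.135, 0.002, 1.563]
ft_force: [-15.9, -0.9, 8.7]
gripper_width: 0.0001
grip_force: 8.2
```

That is the stop: 16 N and no movement, so the plate is home. Pedal next.

Call:
move_arm(plan=[{"travel":[0,-8,0],"rot":[0,0,0],"fingers":0},{"travel":[0,-12,-5],"rot":[0,0,0],"fingers":0},{"travel":[0,-10,-30],"rot":[0,0,0],"fingers":0},{"travel":[-10,-10,-40],"rot":[0,0,0],"fingers":0},{"travel":[-35,0,-20],"rot":[0,0,0],"fingers":0},{"travel":[-45,0,0],"rot":[0,0,0],"fingers":0},{"travel":[-40,0,0],"rot":[0,0,0],"fingers":0},{"travel":[-12,0,0],"rot":[0,0,0],"fingers":0},{"travel":[0,0,0],"rot":[0,0,0],"fingers":0},{"travel":[0,0,0],"rot":[0,0,0],"fingers":0}])

```text
t: 36.4
tool_pos: [0.4138, 0.1317, 0.2496]
ee_rot: [3.14, -0.0, 1.559]
ft_force: [-0.3, 0.7, -0.3]
gripper_width: 0.0004
grip_force: 0.0
```

```bash
python3 - <<'E'
from h import *
to((.410,.131,.1))
for c in('top','scene'): det(c,'pedal_pad')
E
```

```text
t 36.4 p [0.4138 0.1317 0.2496] rot [ 3.14  -0.     1.559] w 0.0004 F [-0.3  0.7 -0.3]
[0.41  0.131 0.1  ] [ -0.7  -4.  149.6]
top pedal_pad 0.67 rect[266. 248. 273. 259.] cen 267.6,254.6 n84 mar [268. 255.] [10.  8.] 90
top pedal_pad 0.34 rect[128. 194. 209. 236.] cen 149.4,224.5 n260 mar [165.  215.9] [80.6 37.4] 3
scene pedal_pad 0.60 rect[221. 272. 292. 302.] cen 251.0,287.1 n926 mar [256.4 285.2] [21.5 72.7] 72
```

Call:
move_arm(plan=[{"travel":[-1,-4,40],"rot":[0,0,0],"fingers":0},{"travel":[0,0,45],"rot":[0,0,0],"fingers":0},{"travel":[0,0,40],"rot":[0,0,0],"fingers":0},{"travel":[0,0,25],"rot":[0,0,0],"fingers":0},{"travel":[0,0,10],"rot":[0,0,0],"fingers":0},{"travel":[0,0,10],"rot":[0,0,0],"fingers":0},{"travel":[0,0,0],"rot":[0,0,0],"fingers":0},{"travel":[0,0,0],"rot":[0,0,0],"fingers":0}])

```text
t: 37.4
tool_pos: [0.4104, 0.1306, 0.08]
ee_rot: [3.14, -0.0, 1.56]
ft_force: [0.3, 0.4, 0.6]
gripper_width: -0.0
grip_force: 0.0
```

Call:
move_arm(plan=[{"travel":[0,0,5],"rot":[0,0,0],"fingers":0},{"travel":[0,0,5],"rot":[0,0,0],"fingers":0},{"travel":[0,0,5],"rot":[0,0,0],"fingers":0},{"travel":[0,0,5],"rot":[0,0,0],"fingers":0},{"travel":[0,0,0],"rot":[0,0,0],"fingers":0},{"travel":[0,0,0],"rot":[0,0,0],"fingers":0}])

```text
t: 38.0
tool_pos: [0.409, 0.1303, 0.0591]
ee_rot: [-3.141, 0.0, 1.56]
ft_force: [-3.8, 1.0, 6.8]
gripper_width: 0.0002
grip_force: 3.2
```

Call:
move_arm(plan=[{"travel":[0,0,5],"rot":[0,0,0],"fingers":0},{"travel":[0,0,5],"rot":[0,0,0],"fingers":0},{"travel":[0,0,3],"rot":[0,0,0],"fingers":0},{"travel":[0,0,0],"rot":[0,0,0],"fingers":0},{"travel":[0,0,0],"rot":[0,0,0],"fingers":0}])

```text
t: 38.5
tool_pos: [0.4086, 0.1304, 0.0473]
ee_rot: [-3.141, 0.002, 1.561]
ft_force: [-12.9, -2.4, 35.2]
gripper_width: 0.0
grip_force: 18.7
```

Call:
move_arm(plan=[{"travel":[0,0,0],"rot":[0,0,0],"fingers":0},{"travel":[0,0,0],"rot":[0,0,0],"fingers":0},{"travel":[0,0,0],"rot":[0,0,0],"fingers":0},{"travel":[0,0,0],"rot":[0,0,0],"fingers":0},{"travel":[0,0,0],"rot":[0,0,0],"fingers":0},{"travel":[0,0,0],"rot":[0,0,0],"fingers":0},{"travel":[0,0,0],"rot":[0,0,0],"fingers":0},{"travel":[0,0,0],"rot":[0,0,0],"fingers":0},{"travel":[0,0,0],"rot":[0,0,0],"fingers":0},{"travel":[0,0,0],"rot":[0,0,0],"fingers":0}])

```text
t: 39.5
tool_pos: [0.4086, 0.1304, 0.0474]
ee_rot: [-3.142, 0.002, 1.561]
ft_force: [-12.6, -1.6, 36.1]
gripper_width: -0.0003
grip_force: 18.5
```

```bash
python3 - <<'E'
from h import *
to()
save('scene','s8.png',(160,120,320,310),3)
E
```

```text
t 39.5 p [0.4086 0.1304 0.0474] rot [-3.142e+00  2.000e-03  1.561e+00] w -0.0003 F [-12.6  -1.6  36.1]
```

View pics/s8.png

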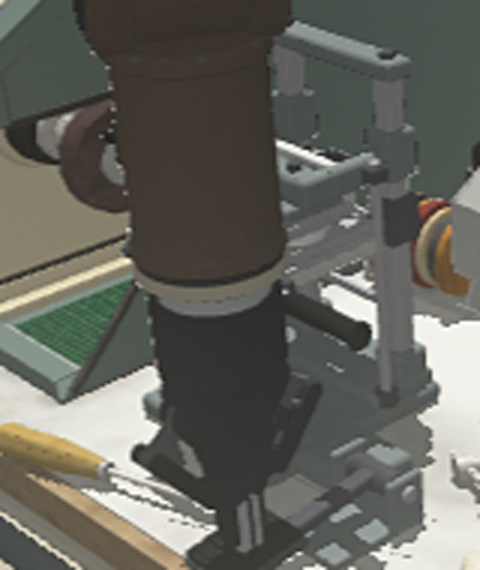

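The platen is lowered onto the blanks, with 36 N on the pad at its stop. I release the pedal and go back to the shuttle handle.

Call:
move_arm(plan=[{"travel":[0,0,-8],"rot":[0,0,0],"fingers":0},{"travel":[0,0,-10],"rot":[0,0,0],"fingers":0},{"travel":[0,0,-15],"rot":[0,0,0],"fingers":0},{"travel":[0,0,-40],"rot":[0,0,0],"fingers":0},{"travel":[0,0,-45],"rot":[0,0,0],"fingers":0},{"travel":[0,0,-45],"rot":[0,0,0],"fingers":0},{"travel":[0,0,-45],"rot":[0,0,0],"fingers":0},{"travel":[30,0,0],"rot":[-7,0,0],"fingers":30},{"travel":[40,0,0],"rot":[-7,0,0],"fingers":30},{"travel":[40,0,0],"rot":[0,0,0],"fingers":30}])

```text
t: 40.55
tool_pos: [0.4091, 0.2403, 0.255]
ee_rot: [2.889, 0.002, 1.56]
ft_force: [0.5, -0.7, 0.6]
gripper_width: 0.0255
grip_force: 0.0
```

Call:
move_arm(plan=[{"travel":[32,0,0],"rot":[0,0,0],"fingers":30},{"travel":[0,0,0],"rot":[0,0,0],"fingers":30},{"travel":[0,0,0],"rot":[0,0,0],"fingers":30}])

```text
t: 40.85
tool_pos: [0.411, 0.2726, 0.254]
ee_rot: [2.898, 0.0, 1.562]
ft_force: [0.1, -0.1, -0.7]
gripper_width: 0.0256
grip_force: 0.0
```

```bash
python3 - <<'E'
from h import *
to((.456,.2725,.209),(.4705,.2725,.151))
det('scene','work_tray',.024);det('top','work_tray',.024)
E
```

```text
t 40.85 p [0.411  0.2726 0.254 ] rot [2.898 0.    1.562] w 0.0256 F [ 0.1 -0.1 -0.7]
[0.456  0.2725 0.209 ] [ 0.3 32.8 54.5]
[0.4705 0.2725 0.151 ] [ 0.1  0.1 59.8]
scene work_tray 0.96 rect[350. 349. 457. 440.] cen 403.2,391.5 n5268 mar [402.2 389.7] [92.5 65.1] 29 -> [ 0.4314 -0.2134  0.024 ]
scene work_tray 0.31 rect[313. 298. 340. 319.] cen 327.5,309.9 n490 mar [327.5 310. ] [20. 27.] 90 -> [0.5019 0.0012 0.024 ]
top work_tray 0.94 rect[399. 266. 468. 325.] cen 433.4,296.6 n3488 mar [433.3 296.7] [56.1 64.2] 83 -> [ 0.4447 -0.2006  0.024 ]
top work_tray 0.62 rect[243. 251. 274. 324.] cen 258.7,299.2 n1266 mar [257.5 288. ] [28.  76.4] 1 -> [0.434  0.1335 0.024 ]
```

Call:
move_arm(plan=[{"travel":[0,16,25],"rot":[0,0,0],"fingers":30},{"travel":[0,16.5,29],"rot":[0,0,0],"fingers":30},{"travel":[0,0,0],"rot":[0,0,0],"fingers":30},{"travel":[0,0,20],"rot":[0,0,0],"fingers":30},{"travel":[0,0,20],"rot":[0,0,0],"fingers":30},{"travel":[0,0,20],"rot":[0,0,0],"fingers":30},{"travel":[0,0,0],"rot":[0,0,0],"fingers":30},{"travel":[0,0,0],"rot":[0,0,0],"fingers":0},{"travel":[0,0,0],"rot":[0,0,0],"fingers":0},{"travel":[0,0,0],"rot":[0,0,0],"fingers":0}], squeeze=30)

```text
t: 42.05
tool_pos: [0.47, 0.271, 0.1518]
ee_rot: [2.897, 0.0, 1.559]
ft_force: [-3.6, -1.2, 1.4]
gripper_width: 0.0098
grip_force: 29.5
```

Gripped. Now I pull out about 107 mm, smoothly.

Call:
move_arm(plan=[{"travel":[0,-4,-1],"rot":[0,0,0],"fingers":0},{"travel":[0,-7,-1.7],"rot":[0,0,0],"fingers":0},{"travel":[0.1,-9.7,-2.4],"rot":[0,0,0],"fingers":0},{"travel":[0.1,-9.7,-2.4],"rot":[0,0,0],"fingers":0},{"travel":[0.1,-9.7,-2.4],"rot":[0,0,0],"fingers":0},{"travel":[0.1,-9.7,-2.4],"rot":[0,0,0],"fingers":0},{"travel":[0.1,-9.7,-2.4],"rot":[0,0,0],"fingers":0},{"travel":[0.1,-9.7,-2.4],"rot":[0,0,0],"fingers":0},{"travel":[0.1,-9.7,-2.4],"rot":[0,0,0],"fingers":0},{"travel":[0.1,-9.7,-2.4],"rot":[0,0,0],"fingers":0}])

```text
t: 43.05
tool_pos: [0.3784, 0.2733, 0.1515]
ee_rot: [2.897, 0.0, 1.56]
ft_force: [2.4, -2.1, 5.8]
gripper_width: 0.0098
grip_force: 29.8
```

Call:
move_arm(plan=[{"travel":[0.1,-7,-1.7],"rot":[0,0,0],"fingers":0},{"travel":[0,-5,-1.2],"rot":[0,0,0],"fingers":0},{"travel":[0,-2,-0.5],"rot":[0,0,0],"fingers":0},{"travel":[0,0,0],"rot":[0,0,0],"fingers":0},{"travel":[0,0,0],"rot":[0,0,0],"fingers":0}])

```text
t: 43.55
tool_pos: [0.3637, 0.2737, 0.1513]
ee_rot: [2.897, 0.0, 1.561]
ft_force: [-2.4, -2.6, 7.1]
gripper_width: 0.0097
grip_force: 30.1
```

Release, go up along the tool, straighten, and look.

Call:
move_arm(plan=[{"travel":[0,0,0],"rot":[0,0,0],"fingers":25},{"travel":[0,0,0],"rot":[0,0,0],"fingers":35},{"travel":[0,0,-15],"rot":[0,0,0],"fingers":35},{"travel":[0,0,-30],"rot":[0,0,0],"fingers":35},{"travel":[0,0,-40],"rot":[0,0,0],"fingers":60},{"travel":[0,0,0],"rot":[7,0,0],"fingers":65},{"travel":[0,0,0],"rot":[7,0,0],"fingers":65},{"travel":[0,0,0],"rot":[0,0,0],"fingers":65},{"travel":[0,0,0],"rot":[0,0,0],"fingers":65}])

```text
t: 44.45
tool_pos: [0.3442, 0.2738, 0.2331]
ee_rot: [-3.141, -0.001, 1.559]
ft_force: [-0.0, 0.5, 0.1]
gripper_width: 0.0552
grip_force: 0.0
```

```bash
python3 - <<'E'
from h import *
det('top','blank_1',.163,4);det('scene','blank_1',.163,4)
to()
save('top','t6.png',(100,220,300,370),4)
E
```

```text
top blank_1 0.72 rect[128. 272. 153. 299.] cen 140.0,284.3 n337 mar [140.2 284.9] [23.3 23.7] 63 -> [0.4488 0.3139 0.163 ]
top blank_1 0.67 rect[155. 277. 176. 294.] cen 166.3,286.0 n146 mar [165.5 286. ] [16. 19.] 90 -> [0.4468 0.2716 0.163 ]
top blank_1 0.56 rect[177. 277. 199. 298.] cen 189.9,287.5 n174 mar [190.2 286.4] [20.6 21.5] 63 -> [0.4451 0.2336 0.163 ]
scene blank_1 0.69 rect[180. 200. 199. 206.] cen 189.7,201.6 n147 mar [190.5 202. ] [10. 17.] 90 -> [0.4438 0.3106 0.163 ]
scene blank_1 0.51 rect[342. 313. 365. 333.] cen 352.5,321.9 n398 mar [352.5 322. ] [18. 25.] 90 -> [ 0.3715 -0.1634  0.163 ]
scene blank_1 0.45 rect[204. 209. 226. 220.] cen 214.8,213.8 n188 mar [214.5 213.5] [11. 21.] 90 -> [0.4441 0.2308 0.163 ]
t 44.65 p [0.3432 0.274  0.2335] rot [3.141e+00 1.000e-03 1.562e+00] w 0.0556 F [ 0.2 -0.3 -1. ]
```

View pics/t6.png

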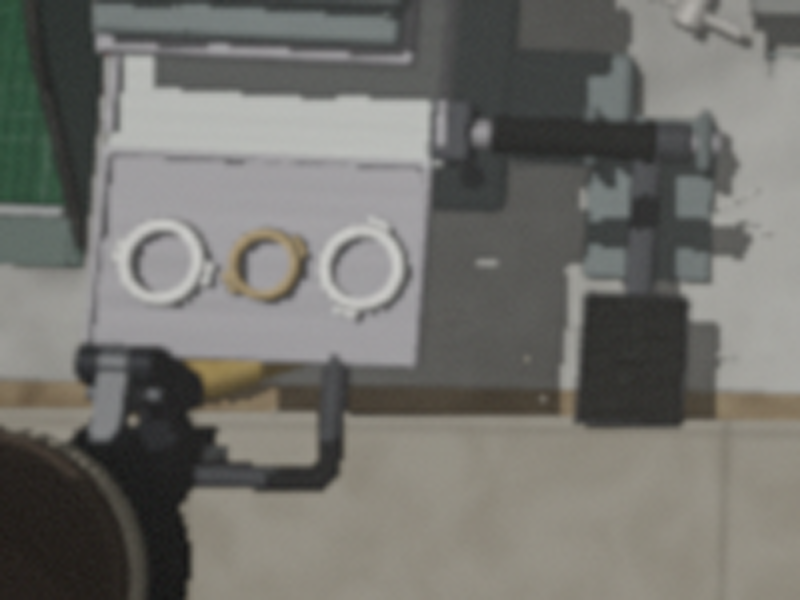

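The plate is out with all three blanks on it, at (163,262), (266,265) and (362,268) in the crop. I take the right one first.

Call:
move_arm(plan=[{"travel":[-10,20,0],"rot":[0,0,0],"fingers":65},{"travel":[-15,30,0],"rot":[0,0,0],"fingers":65},{"travel":[-12,30,0],"rot":[0,0,0],"fingers":65},{"travel":[-4,24,0],"rot":[0,0,0],"fingers":60},{"travel":[0,0,15],"rot":[0,0,0],"fingers":57},{"travel":[0,0,10],"rot":[0,0,0],"fingers":57},{"travel":[0,0,0],"rot":[0,0,0],"fingers":57},{"travel":[0,0,0],"rot":[0,0,0],"fingers":57}])

```text
t: 45.5
tool_pos: [0.4466, 0.2321, 0.2086]
ee_rot: [-3.141, 0.001, 1.562]
ft_force: [-0.3, -0.6, 0.7]
gripper_width: 0.0487
grip_force: 0.0
```

```bash
python3 - <<'E'
from h import *
to((.4475,.2335,.1775))
E
```

```text
t 45.5 p [0.4466 0.2321 0.2086] rot [-3.141e+00  1.000e-03  1.562e+00] w 0.0487 F [-0.3 -0.6  0.7]
[0.4475 0.2335 0.1775] [ 1.4  0.9 31.1]
```

Call:
move_arm(plan=[{"travel":[1,0.5,15],"rot":[0,0,0],"fingers":54},{"travel":[0,0,10],"rot":[0,0,0],"fingers":54},{"travel":[0,0,6],"rot":[0,0,0],"fingers":54},{"travel":[0,0,0],"rot":[0,0,0],"fingers":35},{"travel":[0,0,0],"rot":[0,0,0],"fingers":20},{"travel":[0,0,0],"rot":[0,0,0],"fingers":20},{"travel":[0,0,0],"rot":[0,0,0],"fingers":20},{"travel":[0,0,0],"rot":[0,0,0],"fingers":20}], squeeze=40)

```text
t: 46.3
tool_pos: [0.4484, 0.2327, 0.1779]
ee_rot: [3.141, -0.0, 1.56]
ft_force: [0.3, 0.6, -0.7]
gripper_width: 0.0331
grip_force: 39.7
```

Call:
move_arm(plan=[{"travel":[0,0,-10],"rot":[0,0,0],"fingers":20},{"travel":[0,0,-25],"rot":[0,0,0],"fingers":20},{"travel":[-10,0,-20],"rot":[0,0,0],"fingers":20},{"travel":[-35,0,0],"rot":[0,0,0],"fingers":20},{"travel":[-45,0,0],"rot":[0,0,0],"fingers":20},{"travel":[-45,0,0],"rot":[0,0,0],"fingers":20},{"travel":[-45,0,0],"rot":[0,0,0],"fingers":20},{"travel":[-45,0,0],"rot":[0,0,0],"fingers":20},{"travel":[-45,0,0],"rot":[0,0,0],"fingers":20},{"travel":[-45,0,0],"rot":[0,0,0],"fingers":20}])

```text
t: 47.3
tool_pos: [0.4447, -0.0841, 0.2336]
ee_rot: [3.141, 0.001, 1.56]
ft_force: [1.4, -0.3, -0.1]
gripper_width: 0.0331
grip_force: 39.8
```

```bash
python3 - <<'E'
from h import *
to((.439,-.234,.2),(.439,-.234,.06))
det('scene','work_tray',.024,1);det('top','work_tray',.024,1)
det('scene','blank_1',.163,4)
E
```

```text
t 47.3 p [ 0.4447 -0.0841  0.2336] rot [3.141e+00 1.000e-03 1.560e+00] w 0.0331 F [ 1.4 -0.3 -0.1]
[ 0.439 -0.234  0.2  ] [-149.9   -4.1   33.7]
[ 0.439 -0.234  0.06 ] [ 1.0e-01 -2.0e-01  1.4e+02]
scene work_tray 0.57 rect[351. 350. 455. 440.] cen 403.0,391.7 n5215 mar [402.5 389.6] [91.2 65.6] 30 -> [ 0.431  -0.2135  0.024 ]
scene blank_1 0.66 rect[339. 240. 359. 255.] cen 347.0,244.8 n193 mar [347.5 244.5] [15. 15.] 90 -> [ 0.5203 -0.0273  0.163 ]
scene blank_1 0.55 rect[182. 198. 199. 210.] cen 190.3,201.3 n156 mar [190.5 201.5] [11. 17.] 90 -> [0.4455 0.3109 0.163 ]
scene blank_1 0.50 rect[194. 204. 210. 213.] cen 202.6,207.2 n117 mar [202.5 207. ] [ 8. 15.] 90 -> [0.4458 0.271  0.163 ]
```

Call:
move_arm(plan=[{"travel":[-45,-1,0],"rot":[0,0,0],"fingers":20},{"travel":[-45,-2,0],"rot":[0,0,0],"fingers":20},{"travel":[-40,-2,10],"rot":[0,0,0],"fingers":20},{"travel":[-21,0,40],"rot":[0,0,0],"fingers":20},{"travel":[0,0,45],"rot":[0,0,0],"fingers":20},{"travel":[0,0,40],"rot":[0,0,0],"fingers":20},{"travel":[0,0,30],"rot":[0,0,0],"fingers":20},{"travel":[0,0,0],"rot":[0,0,0],"fingers":20},{"travel":[0,0,0],"rot":[0,0,0],"fingers":20},{"travel":[0,0,0],"rot":[0,0,0],"fingers":20}])

```text
t: 48.6
tool_pos: [0.4399, -0.2328, 0.0696]
ee_rot: [3.139, 0.001, 1.561]
ft_force: [-0.3, -0.2, 0.3]
gripper_width: 0.0331
grip_force: 39.9
```

```bash
python3 - <<'E'
from h import *
to((.439,-.234,.026))
save('scene','s9.png',(320,290,480,450),3.5)
E
```

```text
t 48.6 p [ 0.4399 -0.2328  0.0696] rot [3.139e+00 1.000e-03 1.561e+00] w 0.0331 F [-0.3 -0.2  0.3]
[ 0.439 -0.234  0.026] [-1.1 -1.  43.6]
```

View pics/s9.png

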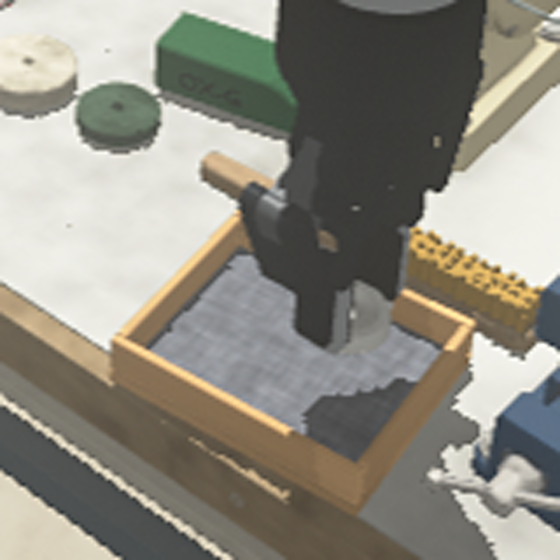

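The blank is held above the right half of the tray, and the fingers are inside its walls. I lower it and let go.

Call:
move_arm(plan=[{"travel":[0,-1,20],"rot":[0,0,0],"fingers":20},{"travel":[0,0,15],"rot":[0,0,0],"fingers":20},{"travel":[0,0,7],"rot":[0,0,0],"fingers":20},{"travel":[0,0,1],"rot":[0,0,0],"fingers":20},{"travel":[0,0,0],"rot":[0,0,0],"fingers":20},{"travel":[0,0,0],"rot":[0,0,0],"fingers":45},{"travel":[0,0,0],"rot":[0,0,0],"fingers":48},{"travel":[0,0,0],"rot":[0,0,0],"fingers":48},{"travel":[0,0,-20],"rot":[0,0,0],"fingers":48},{"travel":[0,0,-40],"rot":[0,0,0],"fingers":48}])

```text
t: 49.65
tool_pos: [0.4355, -0.2327, 0.0835]
ee_rot: [-3.137, -0.002, 1.56]
ft_force: [-0.0, -0.1, 0.0]
gripper_width: 0.0412
grip_force: 0.0
```

Call:
move_arm(plan=[{"travel":[0,0,-45],"rot":[0,0,0],"fingers":54},{"travel":[0,0,-45],"rot":[0,0,0],"fingers":54},{"travel":[10,0,-45],"rot":[0,0,0],"fingers":54},{"travel":[40,0,-20],"rot":[0,0,0],"fingers":54},{"travel":[45,0,0],"rot":[0,0,0],"fingers":54},{"travel":[45,1,0],"rot":[0,0,0],"fingers":54},{"travel":[45,1,0],"rot":[0,0,0],"fingers":54},{"travel":[45,1,0],"rot":[0,0,0],"fingers":54},{"travel":[45,1,0],"rot":[0,0,0],"fingers":54},{"travel":[45,1,0],"rot":[0,0,0],"fingers":54}])

```text
t: 50.65
tool_pos: [0.4454, 0.0883, 0.2399]
ee_rot: [3.141, 0.001, 1.559]
ft_force: [0.3, -0.3, 0.2]
gripper_width: 0.0462
grip_force: 0.0
```

```bash
python3 - <<'E'
from h import *
to((.4473,.2725,.22),(.4473,.2725,.1785))
det('scene','blank_1',.012,5);det('top','blank_1',.0125,5);det('scene','work_tray',.024,1);det('top','work_tray',.024,1)
E
```

```text
t 50.65 p [0.4454 0.0883 0.2399] rot [3.141e+00 1.000e-03 1.559e+00] w 0.0462 F [ 0.3 -0.3  0.2]
[0.4473 0.2725 0.22  ] [184.3  -0.2  19.8]
[0.4473 0.2725 0.1785] [ 0.  -0.  41.5]
scene blank_1 0.76 rect[402. 394. 430. 414.] cen 415.3,403.2 n360 mar [415.3 403.1] [24.5 22.2] 8 -> [ 0.4345 -0.2337  0.012 ]
scene blank_1 0.49 rect[181. 199. 199. 207.] cen 190.0,201.2 n152 mar [190.5 201.5] [11. 17.] 90 -> [0.6166 0.5937 0.012 ]
scene blank_1 0.43 rect[195. 203. 210. 212.] cen 202.5,207.3 n129 mar [203.  207.5] [16.  9.] 0 -> [0.6167 0.5389 0.012 ]
top blank_1 0.67 rect[437. 291. 453. 311.] cen 447.0,302.6 n118 mar [447.4 301.8] [15.3 18.1] 54 -> [ 0.4341 -0.2299  0.0125]
top blank_1 0.58 rect[128. 272. 153. 297.] cen 140.3,284.9 n271 mar [140.3 284.8] [22.2 23. ] 56 -> [0.458  0.3622 0.0125]
top blank_1 0.51 rect[153. 278. 173. 298.] cen 165.1,286.2 n192 mar [165.  285.5] [17. 20.] 90 -> [0.4563 0.3149 0.0125]
scene work_tray 0.70 rect[350. 348. 458. 440.] cen 402.7,391.0 n5026 mar [402.5 389.3] [92.  66.5] 29 -> [ 0.4319 -0.2123  0.024 ]
top work_tray 0.85 rect[399. 266. 465. 325.] cen 432.2,296.2 n3193 mar [433.3 296.5] [54.8 64.5] 85 -> [ 0.4453 -0.1983  0.024 ]
```

The first is in the tray. Brass next.

Call:
move_arm(plan=[{"travel":[45,0,0],"rot":[0,0,0],"fingers":54},{"travel":[45,0,0],"rot":[0,0,0],"fingers":54},{"travel":[45,0,0],"rot":[0,0,0],"fingers":54},{"travel":[35,0,0],"rot":[0,0,0],"fingers":54},{"travel":[14,0,10],"rot":[0,0,0],"fingers":54},{"travel":[0,0,20],"rot":[0,0,0],"fingers":54},{"travel":[0,0,0],"rot":[0,0,0],"fingers":54},{"travel":[0,0,0],"rot":[0,0,0],"fingers":54},{"travel":[0,0,0],"rot":[0,0,0],"fingers":54}])

```text
t: 51.95
tool_pos: [0.4485, 0.2699, 0.2104]
ee_rot: [3.141, -0.0, 1.558]
ft_force: [-0.6, 0.8, 0.1]
gripper_width: 0.046
grip_force: 0.0
```

```bash
python3 - <<'E'
from h import *
to((.4473,.2725,.1785))
E
```

```text
t 51.95 p [0.4485 0.2699 0.2104] rot [ 3.141 -0.     1.558] w 0.046 F [-0.6  0.8  0.1]
[0.4473 0.2725 0.1785] [ 2.5 -1.2 31.9]
```

Call:
move_arm(plan=[{"travel":[2,-1,15],"rot":[0,0,0],"fingers":50},{"travel":[0,0,10],"rot":[0,0,0],"fingers":48},{"travel":[0,0,7],"rot":[0,0,0],"fingers":45},{"travel":[0,0,0],"rot":[0,0,0],"fingers":30},{"travel":[0,0,0],"rot":[0,0,0],"fingers":15},{"travel":[0,0,0],"rot":[0,0,0],"fingers":15},{"travel":[0,0,0],"rot":[0,0,0],"fingers":15},{"travel":[0,0,0],"rot":[0,0,0],"fingers":15}], squeeze=40)

```text
t: 52.75
tool_pos: [0.4469, 0.2728, 0.1779]
ee_rot: [3.141, -0.0, 1.56]
ft_force: [-0.7, 0.1, 0.2]
gripper_width: 0.0267
grip_force: 39.4
```

Call:
move_arm(plan=[{"travel":[0,0,-10],"rot":[0,0,0],"fingers":15},{"travel":[0,0,-25],"rot":[0,0,0],"fingers":15},{"travel":[-10,0,-20],"rot":[0,0,0],"fingers":15},{"travel":[-35,0,0],"rot":[0,0,0],"fingers":15},{"travel":[-45,0,0],"rot":[0,0,0],"fingers":15},{"travel":[-45,0,0],"rot":[0,0,0],"fingers":15},{"travel":[-45,0,0],"rot":[0,0,0],"fingers":15},{"travel":[-45,0,0],"rot":[0,0,0],"fingers":15},{"travel":[-45,0,0],"rot":[0,0,0],"fingers":15},{"travel":[-45,0,0],"rot":[0,0,0],"fingers":15}])

```text
t: 53.75
tool_pos: [0.4432, -0.044, 0.2336]
ee_rot: [3.14, 0.001, 1.56]
ft_force: [1.3, -0.8, 0.9]
gripper_width: 0.0273
grip_force: 39.5
```

```bash
python3 - <<'E'
from h import *
to((.452,-.197,.2))
det('scene','work_tray',.024,1);det('scene','blank_1',.012,5)
E
```

```text
t 53.75 p [ 0.4432 -0.044   0.2336] rot [3.14e+00 1.00e-03 1.56e+00] w 0.0273 F [ 1.3 -0.8  0.9]
[ 0.452 -0.197  0.2  ] [-152.9   10.4   33.7]
scene work_tray 0.60 rect[348. 347. 454. 439.] cen 402.6,390.8 n5023 mar [402.7 389.5] [91.9 66.3] 30 -> [ 0.4319 -0.2119  0.024 ]
scene blank_1 0.71 rect[154. 177. 285. 236.] cen 224.8,208.8 n3701 mar [218.1 205. ] [131.8  59. ] 1 -> [0.6494 0.4888 0.012 ]
scene blank_1 0.52 rect[404. 391. 431. 414.] cen 415.1,403.2 n387 mar [415.5 403.2] [25.  22.8] 18 -> [ 0.4343 -0.2334  0.012 ]
scene blank_1 0.42 rect[181. 198. 200. 209.] cen 190.1,201.7 n175 mar [190.5 201.5] [11. 17.] 90 -> [0.615 0.591 0.012]
```

Call:
move_arm(plan=[{"travel":[-45,3,0],"rot":[0,0,0],"fingers":15},{"travel":[-45,3,0],"rot":[0,0,0],"fingers":15},{"travel":[-40,2,10],"rot":[0,0,0],"fingers":15},{"travel":[-24,2,40],"rot":[0,0,0],"fingers":15},{"travel":[0,0,45],"rot":[0,0,0],"fingers":15},{"travel":[0,0,40],"rot":[0,0,0],"fingers":15},{"travel":[0,0,30],"rot":[0,0,0],"fingers":15},{"travel":[0,0,0],"rot":[0,0,0],"fingers":15},{"travel":[0,0,0],"rot":[0,0,0],"fingers":15},{"travel":[0,0,0],"rot":[0,0,0],"fingers":15}])

```text
t: 54.95
tool_pos: [0.4533, -0.1958, 0.0696]
ee_rot: [3.139, 0.001, 1.561]
ft_force: [0.6, 0.4, 0.3]
gripper_width: 0.0271
grip_force: 39.6
```

Call:
move_arm(plan=[{"travel":[0,0,20],"rot":[0,0,0],"fingers":15},{"travel":[0,0,15],"rot":[0,0,0],"fingers":15},{"travel":[0,0,7],"rot":[0,0,0],"fingers":15},{"travel":[0,0,1],"rot":[0,0,0],"fingers":15},{"travel":[0,0,0],"rot":[0,0,0],"fingers":15},{"travel":[0,0,0],"rot":[0,0,0],"fingers":38},{"travel":[0,0,0],"rot":[0,0,0],"fingers":40},{"travel":[0,0,0],"rot":[0,0,0],"fingers":40},{"travel":[0,0,-20],"rot":[0,0,0],"fingers":40},{"travel":[0,0,-40],"rot":[0,0,0],"fingers":40}])

```text
t: 55.95
tool_pos: [0.4499, -0.196, 0.0836]
ee_rot: [-3.137, -0.002, 1.56]
ft_force: [0.1, -0.8, -0.1]
gripper_width: 0.0343
grip_force: 0.0
```

Call:
move_arm(plan=[{"travel":[0,0,-45],"rot":[0,0,0],"fingers":54},{"travel":[0,0,-45],"rot":[0,0,0],"fingers":54},{"travel":[10,0,-45],"rot":[0,0,0],"fingers":54},{"travel":[40,0,-20],"rot":[0,0,0],"fingers":54},{"travel":[45,0,0],"rot":[0,0,0],"fingers":54},{"travel":[45,0,0],"rot":[0,0,0],"fingers":54},{"travel":[45,0,0],"rot":[0,0,0],"fingers":54},{"travel":[45,0,0],"rot":[0,0,0],"fingers":54},{"travel":[45,0,0],"rot":[0,0,0],"fingers":54},{"travel":[45,0,0],"rot":[0,0,0],"fingers":54}])

```text
t: 56.95
tool_pos: [0.4548, 0.1252, 0.2399]
ee_rot: [3.141, 0.0, 1.559]
ft_force: [1.1, 0.3, 0.9]
gripper_width: 0.0461
grip_force: 0.0
```

```bash
python3 - <<'E'
from h import *
to((.448,.3135,.21))
det('scene','blank_1',.012,5);det('top','blank_1',.0125,5);det('top','work_tray',.024,1)
E
```

```text
t 56.95 p [0.4548 0.1252 0.2399] rot [3.141 0.    1.559] w 0.0461 F [1.1 0.3 0.9]
[0.448  0.3135 0.21  ] [188.3  -8.9  29.8]
scene blank_1 0.75 rect[220. 270. 292. 302.] cen 251.3,286.9 n956 mar [255.8 284.2] [21.3 71.7] 69 -> [0.4679 0.1732 0.012 ]
scene blank_1 0.72 rect[181. 198. 198. 207.] cen 190.4,201.5 n189 mar [190.5 201.5] [11. 17.] 90 -> [0.6164 0.5917 0.012 ]
scene blank_1 0.63 rect[389. 376. 406. 393.] cen 400.0,385.0 n250 mar [400. 385.] [16. 22.] 90 -> [ 0.4492 -0.1961  0.012 ]
scene blank_1 0.62 rect[404. 392. 428. 418.] cen 416.0,403.4 n343 mar [416.  403.5] [21. 24.] 90 -> [ 0.4349 -0.2346  0.012 ]
top blank_1 0.57 rect[437. 291. 455. 311.] cen 446.6,300.1 n208 mar [446.8 300.2] [18.4 19.1] 45 -> [ 0.439  -0.2293  0.0125]
top work_tray 0.81 rect[401. 266. 467. 325.] cen 432.8,296.2 n3344 mar [433.4 296.1] [55.5 66.5] 87 -> [ 0.4455 -0.1993  0.024 ]
```

Brass is in the tray as well. Last blank now.

Call:
move_arm(plan=[{"travel":[45,-2,0],"rot":[0,0,0],"fingers":54},{"travel":[45,-2,0],"rot":[0,0,0],"fingers":54},{"travel":[45,-2,0],"rot":[0,0,0],"fingers":54},{"travel":[35,-2,0],"rot":[0,0,0],"fingers":54},{"travel":[18,-1,10],"rot":[0,0,0],"fingers":54},{"travel":[0,0,20],"rot":[0,0,0],"fingers":54},{"travel":[0,0,0],"rot":[0,0,0],"fingers":54},{"travel":[0,0,0],"rot":[0,0,0],"fingers":54},{"travel":[0,0,0],"rot":[0,0,0],"fingers":54}])

```text
t: 58.15
tool_pos: [0.4491, 0.3106, 0.2104]
ee_rot: [3.141, -0.0, 1.558]
ft_force: [0.3, -0.3, -0.8]
gripper_width: 0.0463
grip_force: 0.0
```

```bash
python3 - <<'E'
from h import *
to((.448,.3135,.178))
E
```

```text
t 58.15 p [0.4491 0.3106 0.2104] rot [ 3.141 -0.     1.558] w 0.0463 F [ 0.3 -0.3 -0.8]
[0.448  0.3135 0.178 ] [ 2.9 -1.2 32.4]
```

Call:
move_arm(plan=[{"travel":[2.5,-1,15],"rot":[0,0,0],"fingers":54},{"travel":[0,0,10],"rot":[0,0,0],"fingers":54},{"travel":[0,0,7],"rot":[0,0,0],"fingers":54},{"travel":[0,0,0],"rot":[0,0,0],"fingers":35},{"travel":[0,0,0],"rot":[0,0,0],"fingers":20},{"travel":[0,0,0],"rot":[0,0,0],"fingers":20},{"travel":[0,0,0],"rot":[0,0,0],"fingers":20},{"travel":[0,0,0],"rot":[0,0,0],"fingers":20}], squeeze=40)

```text
t: 58.95
tool_pos: [0.4473, 0.3143, 0.1779]
ee_rot: [3.141, -0.0, 1.56]
ft_force: [-0.1, 0.5, -0.2]
gripper_width: 0.0335
grip_force: 39.7
```

Call:
move_arm(plan=[{"travel":[0,0,-10],"rot":[0,0,0],"fingers":20},{"travel":[0,0,-25],"rot":[0,0,0],"fingers":20},{"travel":[-10,0,-20],"rot":[0,0,0],"fingers":20},{"travel":[-35,0,0],"rot":[0,0,0],"fingers":20},{"travel":[-45,0,0],"rot":[0,0,0],"fingers":20},{"travel":[-45,0,0],"rot":[0,0,0],"fingers":20},{"travel":[-45,0,0],"rot":[0,0,0],"fingers":20},{"travel":[-45,0,0],"rot":[0,0,0],"fingers":20},{"travel":[-45,0,0],"rot":[0,0,0],"fingers":20},{"travel":[-45,0,0],"rot":[0,0,0],"fingers":20}])

```text
t: 59.95
tool_pos: [0.4437, -0.0025, 0.2336]
ee_rot: [3.14, 0.001, 1.56]
ft_force: [1.4, 0.2, -0.9]
gripper_width: 0.0334
grip_force: 39.8
```

```bash
python3 - <<'E'
from h import *
to((.438,-.164,.2))
det('scene','work_tray',.024,1);det('scene','blank_1',.012,5)
E
```

```text
t 59.95 p [ 0.4437 -0.0025  0.2336] rot [3.14e+00 1.00e-03 1.56e+00] w 0.0334 F [ 1.4  0.2 -0.9]
[ 0.438 -0.164  0.2  ] [-161.6   -4.    33.6]
scene work_tray 0.92 rect[354. 351. 456. 438.] cen 402.1,391.0 n4484 mar [402.1 389.8] [90.7 63.8] 29 -> [ 0.4312 -0.2116  0.024 ]
scene blank_1 0.78 rect[388. 376. 409. 395.] cen 399.7,385.6 n305 mar [400.  385.5] [17. 24.] 90 -> [ 0.4478 -0.1965  0.012 ]
scene blank_1 0.66 rect[404. 393. 432. 414.] cen 415.2,403.5 n385 mar [415.5 403.5] [21. 25.] 90 -> [ 0.4341 -0.2338  0.012 ]
scene blank_1 0.62 rect[299. 223. 317. 238.] cen 308.3,229.0 n200 mar [308.5 229. ] [14. 15.] 90 -> [0.7132 0.254  0.012 ]
```

Call:
move_arm(plan=[{"travel":[-45,-2,0],"rot":[0,0,0],"fingers":20},{"travel":[-45,-2,0],"rot":[0,0,0],"fingers":20},{"travel":[-45,-2,10],"rot":[0,0,0],"fingers":20},{"travel":[-30,-1,40],"rot":[0,0,0],"fingers":20},{"travel":[0,0,45],"rot":[0,0,0],"fingers":20},{"travel":[0,0,40],"rot":[0,0,0],"fingers":20},{"travel":[0,0,30],"rot":[0,0,0],"fingers":20},{"travel":[0,0,0],"rot":[0,0,0],"fingers":20},{"travel":[0,0,0],"rot":[0,0,0],"fingers":20},{"travel":[0,0,0],"rot":[0,0,0],"fingers":20}])

```text
t: 61.15
tool_pos: [0.4366, -0.1651, 0.0695]
ee_rot: [3.139, 0.001, 1.561]
ft_force: [0.1, 0.9, -0.2]
gripper_width: 0.0334
grip_force: 40.0
```

Call:
move_arm(plan=[{"travel":[0,0,20],"rot":[0,0,0],"fingers":20},{"travel":[0,0,15],"rot":[0,0,0],"fingers":20},{"travel":[0,0,7],"rot":[0,0,0],"fingers":20},{"travel":[0,0,1],"rot":[0,0,0],"fingers":20},{"travel":[0,0,0],"rot":[0,0,0],"fingers":20},{"travel":[0,0,0],"rot":[0,0,0],"fingers":45},{"travel":[0,0,0],"rot":[0,0,0],"fingers":46},{"travel":[0,0,0],"rot":[0,0,0],"fingers":46},{"travel":[0,0,-20],"rot":[0,0,0],"fingers":46},{"travel":[0,0,-40],"rot":[0,0,0],"fingers":46}])

```text
t: 62.15
tool_pos: [0.4331, -0.1651, 0.0835]
ee_rot: [-3.137, -0.002, 1.56]
ft_force: [0.5, -0.6, 0.5]
gripper_width: 0.0394
grip_force: 0.0
```

Call:
move_arm(plan=[{"travel":[0,0,-45],"rot":[0,0,0],"fingers":46},{"travel":[0,0,-45],"rot":[0,0,0],"fingers":46},{"travel":[0,0,-45],"rot":[0,0,0],"fingers":46},{"travel":[40,-20,-20],"rot":[0,0,0],"fingers":46},{"travel":[45,-20,0],"rot":[0,0,0],"fingers":46},{"travel":[45,0,0],"rot":[0,0,0],"fingers":46},{"travel":[40,0,0],"rot":[0,0,0],"fingers":46},{"travel":[0,0,0],"rot":[0,0,0],"fingers":46},{"travel":[0,0,0],"rot":[0,0,0],"fingers":46}])

```text
t: 63.05
tool_pos: [0.3965, 0.0055, 0.2397]
ee_rot: [-3.141, 0.001, 1.563]
ft_force: [0.6, -0.1, -0.5]
gripper_width: 0.0395
grip_force: 0.0
```

```bash
python3 - <<'E'
from h import *
to()
det('scene','blank_1',.012,5);det('top','blank_1',.0125,5);det('top','work_tray',.024,1)
for l,z in(('felt_wheel',.014),('rubber_wheel',.01)): det('top',l,z,1)
im=robot.grab_frame('scene');cv2.imwrite('pics/s10.png',np.hstack([cv2.resize(im[120:310,140:300],None,fx=2.4,fy=2.4),cv2.resize(im[280:470,310:470],None,fx=2.4,fy=2.4)])[:,:,::-1])
E
```

```text
t 63.05 p [0.3965 0.0055 0.2397] rot [-3.141e+00  1.000e-03  1.563e+00] w 0.0395 F [ 0.6 -0.1 -0.5]
scene blank_1 0.82 rect[405. 395. 428. 414.] cen 415.0,403.1 n224 mar [415. 403.] [18. 22.] 90 -> [ 0.4344 -0.2333  0.012 ]
scene blank_1 0.74 rect[367. 369. 392. 394.] cen 379.7,379.1 n444 mar [379.5 379.5] [23. 23.] 90 -> [ 0.4384 -0.1656  0.012 ]
scene blank_1 0.50 rect[389. 379. 412. 394.] cen 400.2,385.8 n251 mar [400.3 385.8] [19.8 17.7] 45 -> [ 0.4481 -0.1971  0.012 ]
top blank_1 0.43 rect[446. 291. 455. 304.] cen 452.3,297.3 n38 mar [452.  297.2] [13.   3.5] 58 -> [ 0.4446 -0.2407  0.0125]
top work_tray 0.67 rect[437. 266. 467. 318.] cen 454.2,286.9 n779 mar [459.  290.4] [59.3 23.7] 60 -> [ 0.464  -0.2413  0.024 ]
top felt_wheel 0.66 rect[305. 249. 333. 269.] cen 319.2,256.7 n546 mar [319. 257.] [26. 24.] 90 -> [0.519  0.0192 0.014 ]
top rubber_wheel 0.66 rect[338. 244. 360. 264.] cen 347.8,252.7 n306 mar [347.5 251.9] [16.5 22.1] 68 -> [ 0.5285 -0.0371  0.01  ]
```

View pics/s10.png

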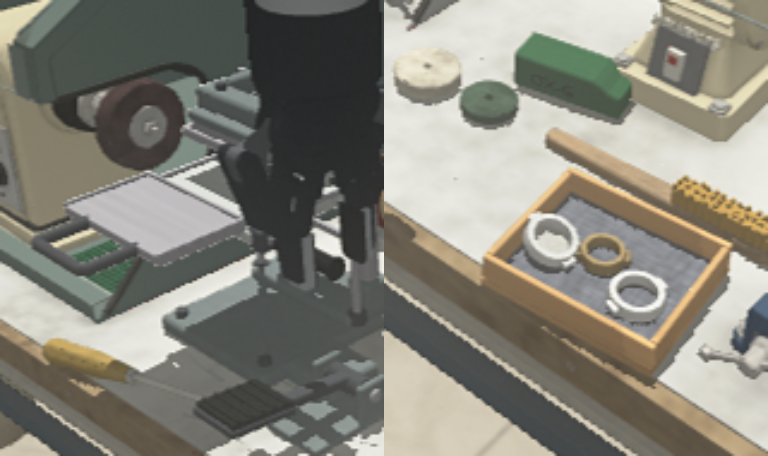

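All three blanks lie flat in the tray (550,242; 604,254; 637,296 in the picture). The bed is still up, the pedal is up, both wheels are in place and the arm touches nothing.

```bash
python3 -c "
from bench import robot
print(robot.hand_in())"
```

```text
the job is handed in; nothing more can be done
None
```

I pressed all three ring blanks and laid them in the felt-lined tray. The bed is still on its top rung, the pedal is up and both loose wheels are where they were; the job is handed in, but no verdict came back.

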